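# Turn a board carrier solder side up against the bench stop

## Robot

A 7-joint arm with a two-finger parallel gripper is mounted at the origin on a cart in front of the work surface, level with it; the furniture and walls round the work are solid. World frame = base frame: x ahead of the robot, y to its left, z up, the work surface at z = 0. Lengths are in m, angles in rad, forces in N, time in s.
With the tool pointing down it reaches from about 0.4 to 0.875 m from the base axis. Payload 6.5 kg.
Tool frame: the origin (TCP) lies midway between the tips of the shut fingers; the grasp point (between the pads) lies 19 mm behind it; z points along the fingers, y is the line along which they close (so a half turn about z gives the same grasp; the last joint's range is limited). The gripper opens to 88 mm and grips with 3 to 60 N. Pads are 18 mm wide; open, the fingers measure 123 mm over their backs; the gripper's body (75 mm by 187 mm) begins 45 mm behind the grasp point.
Start: joints at [-1.237, 0.536, -0.004, 1.538, 0.003, 1.067, -0.071], TCP at [0.253, 0.599, 0.239] pointing down, gripper open.
Joint ranges: [-2.7, 2.7], [-0.37, 2.16], [-1.27, 1.26], [0.24, 2.4], [-1.31, 4.45], [0.19, 1.91], [-2.76, 2.76]. Speed limits (rad/s): [2.39, 2.39, 3.14, 3.14, 3.14, 3.14, 3.14].

## Interface

Orientations are given as a unit quaternion [x, y, z, w].
In Python, from plant import sensors, read_camera, calibration, robot gives the robot as it stands. The module is installed in compiled form; this text tells all that it offers.
- The arm moves only by the tool carry_out, never from a script. Its arguments are lists of equal length, an entry for each row: "translation": the shift along the tool's x, y, z in m, a list of three; "dr": the turn, a rotation vector about the tool's x, y, z in degrees, a list of three; "claw": the finger opening in m, from 0 to 0.0881. In form: {"translation": [[dx, dy, dz], ...], "dr": [[ax, ay, az], ...], "claw": [claw, ...]}. A call has 1 to 20 rows; each row shifts and turns the commanded pose from where the row before left it, along the tool's axes as they then stand; what a row does not reach is not made up. A row lasts 1/12 s, in which the tool goes at most 41.7 mm and 7.16 degrees, less where a joint would pass 70% of its speed; a pose out of reach is approached as far as the arm can. A call with a gripper value outside its range is refused whole. The fingers move at their own pace and stop on an object; "squeeze" is the grip in N (left out, the last holds). Time passes only in rows, so rows that do not move let the fingers close. It gives the time, the measured TCP pose, the force, the opening and the grip force at its end, in the units of the state.
- sensors.sense(): the state, without advancing time (a new reading comes with each control period).
- read_camera(name): name is "scene" or "top" or "wrist"; returns the picture (420x560x3 uint8, red, green, blue); there is no depth.
- calibration(name): a dict with "fx", "fy", "cx", "cy" (pixels), "extrinsics" (4x4, takes a point from camera to world coordinates). Camera axes: x right, y down, z forward; pixel columns grow to the right and rows downward; lengths in m; the calibration is good to about 2 mm. A picture is of the moment at which its call begins: read the wrist's pose just before it. calibration takes no time and is no camera call; for the wrist camera it gives the pose at the moment of the call.
- robot.hand_in(): hands the job in; it is judged then, once.
The state is a dict: "clock": time; "q": joint angles; "qd": joint speeds; "tau": joint torques, N m; "tool_pos": TCP position; "orientation": TCP orientation; "ft_force": force on the tool from outside, world axes, zero at the start; "wrist_torque": the same for the moment, N m; "grip_width": opening from 0.0 (shut) to 1.0 (fully open); "gripper_force": force on a finger pad.
Only numpy, scipy, OpenCV 4.12 (cv2) and the standard library are available. Lean on these libraries where they do the work, as an engineer would, in place of code of your own. Each camera call takes 0.05 s, during which the arm holds its last target. There are 200 camera calls.

## Task

The circuit board in its flat black soldering carrier lies component side up on the grey base plate, in front of the bent-steel stop. Turn it over for soldering without pinching or lifting it: push the carrier against the stop until it tips up and leans on the stop by itself, then from behind push its raised edge back towards you so that it falls over and lies flat on the plate in front of the stop, solder side up. Use the fingers gently and leave the flux jar, the heat sink and the USB stick where they are.

Things in the scene. Friction and masses are not known exactly. Their poses are not given: they have to be found in the camera images.
- carrier: Flat black soldering carrier, 74 (x) x 94 (y) x 14 mm, 0.09 to 0.16 kg; a green circuit board is let into its window, all parts within the 14 mm, so it rests flat on either face. Origin: centre of its underside at the start; z points out of the component face (down when turned over). It starts on the plate, its +x long edge about 2 to 4 cm from the stop's foot and up to 15 degrees askew.
- carrier_mid (a point): The carrier's middle, 7 mm above its origin along its z; axes as the carrier's.
- stop: Fixed grey base plate (177 x 128 mm, top 4 mm above the bench) with a stop of polished, slippery steel sheet near its far end, 108 mm wide (y) and 42 mm high. The stop's hollow front looks to -x, roughly to the robot, and steepens from 45 to 80 degrees, so an edge pushed along +x rides up it. Origin: mid-width, on the plate's top, straight below the top of the face; z up. Plate: x = -155 to 22 mm.
- flux_jar: White jar with a red lid, 48 mm across, 35 mm high, on the bench behind the stop. Origin: centre of its underside. To be left alone.
- heatsink: Black finned heat sink, 40 x 40 x 22 mm, behind the stop. Origin: centre of its underside. To be left alone.
- stop_foot (a point): Mid-width of the stop's front foot line, 22 mm in front (-x) of the stop's origin, where the hollow face leaves the plate. Axes as the stop's.
- stop_top (a point): Mid-width of the stop's rounded top edge (6 mm thick, 42 mm above the plate, its middle at the stop's x = 3 mm). Once the carrier's leading edge has passed it, the carrier's underside leans on this edge and the rest of it stands out above and behind. Only low ribs lie behind the sheet. Axes as the stop's.
- usb_stick: Orange USB stick, 18 x 54 x 8 mm, lying to the left of the carrier. Origin: its middle, on the bench. To be left alone.
There are look-alikes about, which are no part of the job. There is more than one size of the carrier; the one meant has the size given above.

How it is judged:
On the way:
1. the carrier is tipped up by more than 43 degrees and leans on the stop by itself, the fingers off it (angle between carrier's own z axis and vertical between 0.75 and 1.5 rad and x of carrier_mid in the frame of stop between -0.07 and 0.02 m and linear speed of carrier below 0.03 m/s and contact force between each of the fingers, the arm and carrier below 0.05 N), for 0.2 s.
At the end, for the whole second after the job is handed in: The carrier lies at rest on the base plate, solder side up and flat within 6 degrees, its middle 45 to 160 mm in front of the stop's top edge and within 60 mm of the stop's centre line (angle between carrier's own z axis and vertical above 3.04 rad and z of carrier in the frame of stop between 0.01 and 0.018 m and x of carrier in the frame of stop between -0.16 and -0.045 m and y of carrier in the frame of stop between -0.06 and 0.06 m and linear speed of carrier below 0.01 m/s and angular speed of carrier below 0.1 rad/s); the robot touches nothing.
It fails at once if the carrier is lifted: its middle rises more than 65 mm above the plate (z of carrier_mid in the frame of stop above 0.065 m).
It fails at once if the carrier is squeezed or pressed with more than 30 N (contact force between the fingers and carrier above 30 N).
It fails at once if the flux jar, heat sink or USB stick is moved by more than 20 mm (distance of any of flux_jar, heatsink, usb_stick from where it was at the start of the episode above 0.02 m).
It also fails if it takes over 51 s, if anything falls off the work surface, if the arm or the gripper's body presses on something with over 40 N, if the wrist force passes 120 N, or if a joint passes its speed limit or range.

## Working session

There is one attempt and no reset: what is moved stays moved. The work goes in short steps, Python scripts to look and compute and a tool call to move; the robot and the scene stay as the last step left them, time stands still between calls to the robot, and variables do not carry over. Pictures are saved under pics/ and viewed, at most 10 in all, crops included, and the job is handed in when it is done.

Besides the shell and the picture viewer there is one more tool, called after "Call:" in YAML: its name, and indented under it one key for each argument. carry_out: Moves the arm, as the interface text tells. Its arguments: {"type":"object","properties":{"translation":{"type":"array","items":{"type":"array","items":{"type":"number"}}},"dr":{"type":"array","items":{"type":"array","items":{"type":"number"}}},"claw":{"type":"array","items":{"type":"number"}},"squeeze":{"type":"number"}},"required":["translation","dr","claw"]}

```bash
mkdir -p pics; cat > h.py <<'E'
import numpy as np, cv2
from plant import sensors, read_camera, calibration, robot
from scipy.spatial.transform import Rotation as R
def px2w(c,u,v,z):
    T=np.array(c["extrinsics"]); d=T[:3,:3]@np.array([(u-c["cx"])/c["fx"],(v-c["cy"])/c["fy"],1.0]); o=T[:3,3]
    return o+d*(z-o[2])/d[2]
def w2px(c,p):
    T=np.array(c["extrinsics"]); q=T[:3,:3].T@(np.array(p)-T[:3,3]); return (c["fx"]*q[0]/q[2]+c["cx"],c["fy"]*q[1]/q[2]+c["cy"])
def save(n,img): cv2.imwrite("pics/"+n+".png",img[:,:,::-1])
E
python3 - <<'E'
from h import *
for n in("top","scene"): save(n,read_camera(n)); c=calibration(n); print(n,c["fx"],np.round(c["extrinsics"],3).tolist())
print(sensors.sense())
E
```

```text
top 434.58225048090907 [[0.001, -0.986, 0.168, 0.38], [-1.0, 0.003, 0.024, -0.183], [-0.024, -0.168, -0.986, 0.891], [0.0, 0.0, 0.0, 1.0]]
scene 446.3164942036505 [[-0.072, -0.682, 0.728, -0.07], [-0.997, 0.038, -0.063, -0.129], [0.015, -0.73, -0.683, 0.634], [0.0, 0.0, 0.0, 1.0]]
{'clock': 0.1, 'q': array([-1.23718826,  0.53708201, -0.0044435 ,  1.53872232,  0.00260742,
        1.06730574, -0.07119474]), 'qd': array([-3.89539691e-04, -3.36332355e-04,  7.49004822e-04, -1.00799241e-03,
        9.46183387e-05, -1.33781616e-03, -1.34073882e-04]), 'tau': array([ 2.60238601e-03, -5.72072232e+01,  9.93893109e-01, -2.52232200e+01,
       -5.61801670e-02,  1.33208183e-02,  1.10606760e-05]), 'tool_pos': array([0.25281001, 0.59824467, 0.23795237]), 'orientation': array([ 1.98533739e-01,  9.80093762e-01, -7.50117312e-04, -9.27560793e-05]), 'ft_force': array([ 0.11933448,  0.23956684, -0.18350804]), 'wrist_torque': array([ 0.0132153 ,  0.02597534, -0.00115673]), 'gripper_force': 0.0, 'grip_width': 1.0029840064180977}
```

View pics/top.png

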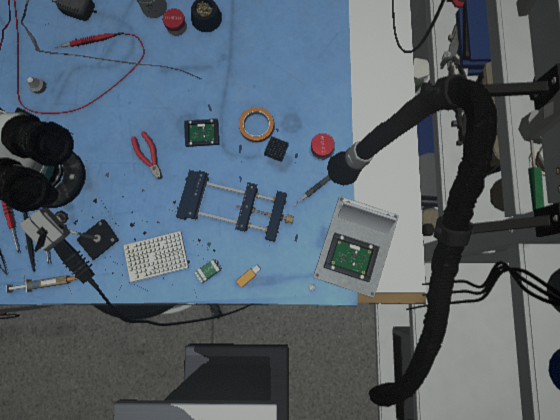

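View pics/scene.png

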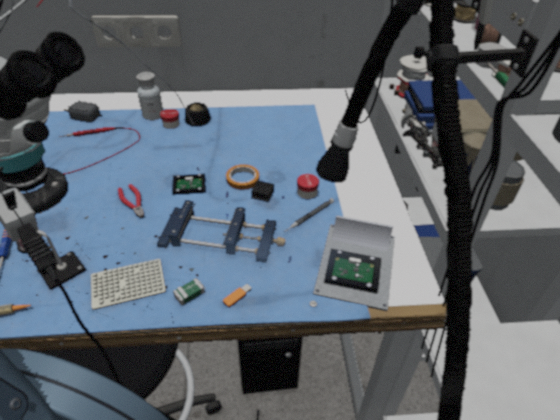

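The thing could be taken for the carrier: board on the grey plate (top 350,256), carrier-like board at the back (201,132), small green module (207,271). By the description it is the one on the plate in front of the stop; the close crop below checks it.

```bash
python3 - <<'E'
from h import *
im=cv2.imread("pics/top.png")
cv2.imwrite("pics/crop.png",cv2.resize(im[130:305,225:425],None,fx=3.4,fy=3.4,interpolation=cv2.INTER_CUBIC))
c=calibration("top")
for n,p,z in[("plate TL",(337,198),0.004),("TR",(397,214),.004),("BL",(314,278),.004),("BR",(372,296),.004),("jar",(322,145),.035),("hs",(277,149),.022),("usb",(248,275),.008),("car",(350,256),.018)]: print(n,px2w(c,*p,z).round(4))
E
```

```text
plate TL [ 0.555  -0.2835  0.004 ]
TR [ 0.521  -0.4057  0.004 ]
BL [ 0.391  -0.2338  0.004 ]
BR [ 0.3556 -0.3488  0.004 ]
jar [ 0.6595 -0.2517  0.035 ]
hs [ 0.6557 -0.1593  0.022 ]
usb [ 0.3968 -0.1009  0.008 ]
car [ 0.4342 -0.3052  0.018 ]
```

View pics/crop.png

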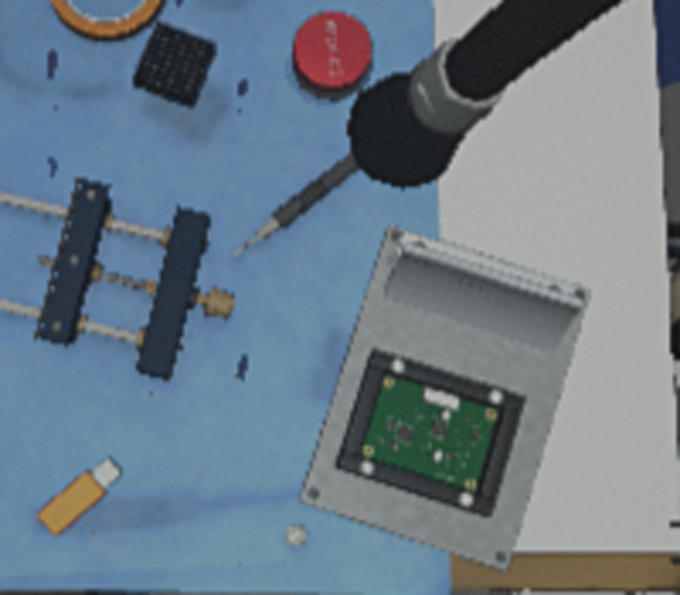

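The crop shows the carrier on the plate, corners at (375,350),(524,398),(490,516),(337,468), with the stop's top edge at about (398,245)-(585,303). The fume nozzle hangs nearby at (400,130).

```bash
python3 - <<'E'
from h import *
c=calibration("top"); s=calibration("scene")
W=lambda p,z: px2w(c,225+p[0]/3.4-.35,130+p[1]/3.4-.35,z)
P=[W(p,.004) for p in[(391,228),(591,290),(505,570),(303,495)]]
print("plate",np.round(P,4).tolist(),[np.linalg.norm(P[i]-P[(i+1)%4]).round(4) for i in range(4)])
C=[W(p,.018) for p in[(375,350),(524,398),(490,516),(337,468)]]
print("car",np.round(C,4).tolist(),[np.linalg.norm(C[i]-C[(i+1)%4]).round(4) for i in range(4)])
src=np.array([[22,64],[22,-64],[-155,-64],[-155,64]])/1000
def fit(src,dst):
    a=src-src.mean(0); b=dst-dst.mean(0)
    th=np.arctan2((a[:,0]*b[:,1]-a[:,1]*b[:,0]).sum(),(a*b).sum()); Rm=np.array([[np.cos(th),-np.sin(th)],[np.sin(th),np.cos(th)]])
    return th,dst.mean(0)-Rm@src.mean(0),np.abs(dst-((src@Rm.T)+dst.mean(0)-Rm@src.mean(0))).max()
th,o,e=fit(src,np.array(P)[:,:2]); print("stop",np.degrees(th),o,e)
tc,oc,e2=fit(np.array([[37,47],[37,-47],[-37,-47],[-37,47]])/1000,np.array(C)[:,:2]); print("car",np.degrees(tc),oc,e2)
Rm=np.array([[np.cos(th),-np.sin(th)],[np.sin(th),np.cos(th)]])
print("car in stop",Rm.T@(oc-o))
S=[W(p,.046) for p in[(398,245),(585,303)]]; print("top edge in stop",[(Rm.T@(q[:2]-o)).round(4) for q in S])
for n,z in[(((332,45)),.035),((175,65),.022)]: print((Rm.T@(W(n,z)[:2]-o)).round(4))
# nozzle triangulate: tip opening centre top ~(343,167), scene ~(334,163); clamp top(345,158..) 
def tri(a,b):
    A=np.array(c["extrinsics"])[:3,3]; B=np.array(s["extrinsics"])[:3,3]
    d1=px2w(c,*a,0)-A; d2=px2w(s,*b,0)-B
    k=np.linalg.lstsq(np.c_[d1,-d2],B-A,rcond=None)[0]; return (A+d1*k[0]).round(3),np.linalg.norm(A+d1*k[0]-B-d2*k[1]).round(3)
print("nozzle",tri((342,169),(332,166)),"ring",tri((352,158),(344,136)), "bend",tri((300,200),(292,228)))
E
```

```text
plate [[0.5577, -0.289, 0.004], [0.519, -0.4086, 0.004], [0.353, -0.351, 0.004], [0.3965, -0.2334, 0.004]] [np.float64(0.1257), np.float64(0.1757), np.float64(0.1254), np.float64(0.1706)]
car [[0.4812, -0.2762, 0.018], [0.4527, -0.363, 0.018], [0.3842, -0.3408, 0.018], [0.4118, -0.2526, 0.018]] [np.float64(0.0913), np.float64(0.072), np.float64(0.0924), np.float64(0.0733)]
stop -19.08355273726604 [ 0.51940043 -0.34225159] 0.0034409287615946305
car -18.021332306881316 [ 0.43247405 -0.30817316] 0.0014484006476365163
car in stop [-0.09329097  0.00378529]
top edge in stop [array([0.0009, 0.0579]), array([ 0.0033, -0.0538])]
[0.1072 0.1322]
[0.0689 0.2194]
nozzle (array([ 0.583, -0.279,  0.132]), np.float64(0.004)) ring (array([ 0.584, -0.288,  0.196]), np.float64(0.011)) bend (array([ 0.551, -0.207,  0.005]), np.float64(0.004))
```

```bash
cat >> h.py <<'E'
th=np.radians(-19.08); O=np.array([.5194,-.3423]); RS=np.array([[np.cos(th),-np.sin(th)],[np.sin(th),np.cos(th)]])
def s2w(x,y): return O+RS@np.array([x,y])
def w2s(p): return RS.T@(np.array(p)[:2]-O)
def tri(a,b):
    c=calibration("top"); s=calibration("scene")
    A=np.array(c["extrinsics"])[:3,3]; B=np.array(s["extrinsics"])[:3,3]
    d1=px2w(c,*a,0)-A; d2=px2w(s,*b,0)-B
    k=np.linalg.lstsq(np.c_[d1,-d2],B-A,rcond=None)[0]; return (A+d1*k[0]).round(3),np.linalg.norm(A+d1*k[0]-B-d2*k[1]).round(3)
def step(dx,dy,dz):  # world -> tool
    q=sensors.sense()["orientation"]; return R.from_quat(q).inv().apply([dx,dy,dz])
E
python3 - <<'E'
from h import *
for n,a,b in[("clamp",(440,230),(445,55)),("micro",(70,190),(60,195)),("ironholder",(45,225),(12,212)),("base",(98,240),(62,270)),("eyepieceR",(70,135),(80,45)),("hosebend",(460,80),(440,10)),("ring2",(345,160),(345,135)),("hosemid",(400,115),(375,75)),("hoselow",(437,310),(455,250)),("ball",(380,395),(448,415))]: print(n,*tri(a,b))
wp=[(.2528,.598,.238),(.25,.38,.30),(.42,.17,.30),(.45,-.10,.25),(*s2w(-.165,.004),.15)]
Rm=R.from_quat(sensors.sense()["orientation"]).inv()
for a,b in zip(wp,wp[1:]): d=np.subtract(b,a); print(np.round(b,3),Rm.apply(d).round(4),np.linalg.norm(d)/.0417)
E
```

```text
clamp [ 0.439 -0.353  0.403] 0.018
micro [0.549 0.219 0.118] 0.016
ironholder [0.482 0.25  0.136] 0.003
base [0.468 0.211 0.005] 0.001
eyepieceR [0.565 0.094 0.37 ] 0.007
hosebend [ 0.625 -0.393  0.39 ] 0.038
ring2 [ 0.579 -0.275  0.203] 0.023
hosemid [ 0.62  -0.344  0.292] 0.002
hoselow [ 0.338 -0.423  0.163] 0.005
ball [ 0.173 -0.354  0.022] 0.032
[0.25 0.38 0.3 ] [-0.0823 -0.202  -0.0617] 5.435548971620079
[0.42 0.17 0.3 ] [-2.383e-01 -1.273e-01  2.000e-04] 6.479259513720045
[ 0.45 -0.1   0.25] [-0.1327 -0.237   0.0504] 6.624089840255699
[ 0.365 -0.285  0.15 ] [ 0.0067 -0.203   0.1003] 5.4333750647975325
```

```bash
python3 - <<'E'
from h import *
for n,a,b in[("bar1",(465,85),(445,55)),("bar2",(440,230),(462,262)),("bar1r",(545,85),(520,50)),("bar2r",(540,213),(505,268)),("hose low",(437,310),(457,330)),("hose low",(450,190),(457,200)),("hosemid",(450,190),(452,150))]: print(n,*tri(a,b))
t=cv2.imread("pics/top.png"); s=cv2.imread("pics/scene.png")
a=cv2.resize(t[60:410,300:500],None,fx=1.7,fy=1.7); b=cv2.resize(s[0:420,300:500],None,fx=1.4167,fy=1.4167)
b=cv2.copyMakeBorder(b,0,max(0,a.shape[0]-b.shape[0]),0,0,0); a=a[:b.shape[0]]
a=cv2.copyMakeBorder(a,0,b.shape[0]-a.shape[0],0,0,cv2.BORDER_CONSTANT)
o=np.hstack([a,b]); o=cv2.convertScaleAbs(o,alpha=2.0,beta=20); cv2.imwrite("pics/hose.png",o[:598]); print(o.shape)
E
```

```text
bar1 [ 0.659 -0.435  0.304] 0.039
bar2 [ 0.494 -0.51  -0.05 ] 0.039
bar1r [ 0.657 -0.546  0.307] 0.055
bar2r [ 0.544 -0.775 -0.133] 0.068
hose low [ 0.326 -0.488 -0.034] 0.012
hose low [ 0.56  -0.497  0.057] 0.035
hosemid [ 0.529 -0.444  0.198] 0.027
(595, 623, 3)
```

View pics/hose.png

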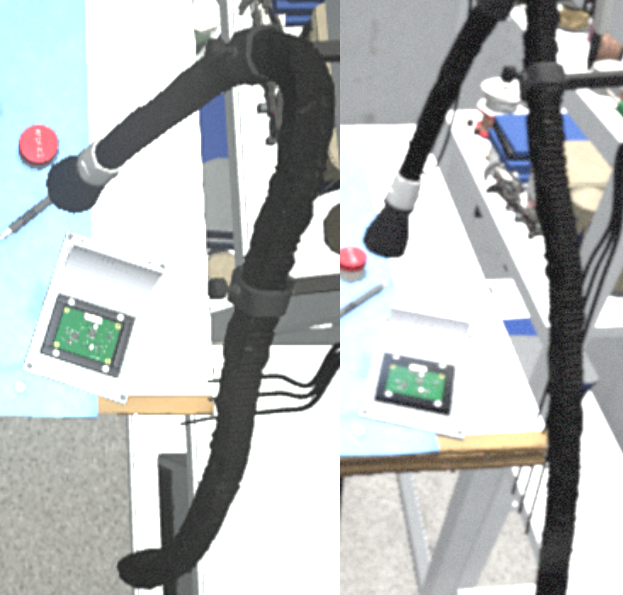

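The view shows the hose with two clamps in the top view (about (453,89) and (450,232)) and one in the scene view (441,56); the hose passes right of the plate.

```bash
python3 - <<'E'
from h import *
for n,a,b in[("c2",(450,232),(441,56)),("knob2",(428,229),(420,52)),("c1",(453,89),(441,56)),("ringtop",(356,154),(345,136)),("noz",(342,169),(333,163))]: print(n,*tri(a,b))
c=calibration("top");s=calibration("scene")
# epipolar for hose points: for top px, heights -> scene px
for p in[(437,310),(420,365),(455,180),(483,110)]:
  print(p,[(z,px2w(c,*p,z).round(2)[:2].tolist(),np.round(w2px(s,px2w(c,*p,z))).tolist()) for z in(0,.1,.2,.3,.4,.5)])
E
```

```text
c2 [ 0.437 -0.363  0.405] 0.003
knob2 [ 0.439 -0.337  0.409] 0.002
c1 [ 0.653 -0.417  0.306] 0.046
ringtop [ 0.593 -0.296  0.19 ] 0.007
noz [ 0.58  -0.278  0.141] 0.006
(437, 310) [(0, [0.33, -0.48], [463.0, 318.0]), (0.1, [0.33, -0.44], [461.0, 279.0]), (0.2, [0.34, -0.41], [457.0, 231.0]), (0.3, [0.35, -0.38], [453.0, 171.0]), (0.4, [0.35, -0.35], [447.0, 95.0]), (0.5, [0.36, -0.31], [440.0, -5.0])]
(420, 365) [(0, [0.22, -0.44], [464.0, 379.0]), (0.1, [0.24, -0.41], [461.0, 334.0]), (0.2, [0.26, -0.38], [457.0, 279.0]), (0.3, [0.28, -0.35], [453.0, 211.0]), (0.4, [0.29, -0.32], [447.0, 125.0]), (0.5, [0.31, -0.29], [439.0, 13.0])]
(455, 180) [(0, [0.59, -0.53], [441.0, 209.0]), (0.1, [0.57, -0.49], [439.0, 180.0]), (0.2, [0.55, -0.45], [437.0, 144.0]), (0.3, [0.52, -0.41], [434.0, 99.0]), (0.4, [0.5, -0.37], [431.0, 40.0]), (0.5, [0.47, -0.34], [426.0, -39.0])]
(483, 110) [(0, [0.75, -0.6], [448.0, 164.0]), (0.1, [0.71, -0.55], [446.0, 139.0]), (0.2, [0.66, -0.51], [444.0, 108.0]), (0.3, [0.62, -0.46], [441.0, 68.0]), (0.4, [0.58, -0.41], [438.0, 17.0]), (0.5, [0.54, -0.37], [433.0, -54.0])]
```

Call:
carry_out:
  translation:
    - [-0.0137, -0.0337, -0.0103]
    - [-0.0137, -0.0337, -0.0103]
    - [-0.0137, -0.0337, -0.0103]
    - [-0.0137, -0.0337, -0.0103]
    - [-0.0137, -0.0337, -0.0103]
    - [-0.0137, -0.0337, -0.0103]
    - [-0.03, -0.02, 0]
    - [-0.03, -0.02, 0]
    - [-0.03, -0.02, 0]
    - [-0.03, -0.02, 0]
    - [-0.03, -0.02, 0]
    - [-0.03, -0.02, 0]
    - [-0.03, -0.02, 0]
    - [-0.019, -0.034, 0.007]
    - [-0.019, -0.034, 0.007]
    - [-0.019, -0.034, 0.007]
    - [-0.019, -0.034, 0.007]
    - [-0.019, -0.034, 0.007]
    - [-0.019, -0.034, 0.007]
    - [-0.019, -0.034, 0.007]
  dr:
    - [0, 0, 0]
    - [0, 0, 0]
    - [0, 0, 0]
    - [0, 0, 0]
    - [0, 0, 0]
    - [0, 0, 0]
    - [0, 0, 0]
    - [0, 0, 0]
    - [0, 0, 0]
    - [0, 0, 0]
    - [0, 0, 0]
    - [0, 0, 0]
    - [0, 0, 0]
    - [0, 0, 0]
    - [0, 0, 0]
    - [0, 0, 0]
    - [0, 0, 0]
    - [0, 0, 0]
    - [0, 0, 0]
    - [0, 0, 0]
  claw: [0.05, 0.05, 0.05, 0.05, 0.05, 0.05, 0.05, 0.05, 0.05, 0.05, 0.05, 0.05, 0.05, 0.05, 0.05, 0.05, 0.05, 0.05, 0.05, 0.05]

```text
clock: 1.77
tool_pos: [0.4185, -0.103, 0.2513]
orientation: [0.198, 0.98, 0.0, 0.0]
ft_force: [0.9, 0.5, -0.7]
grip_width: 0.567
gripper_force: 0.0
```

```bash
python3 - <<'E'
from h import *
s=sensors.sense(); print(s["q"].round(3))
a=read_camera("top"); b=read_camera("scene"); o=np.hstack([a[:,160:],b[:,160:]]); save("arm1",cv2.convertScaleAbs(o,alpha=1.6,beta=15))
b0=s2w(-.165,.004); print(b0, step(b0[0]-s["tool_pos"][0],b0[1]-s["tool_pos"][1],.06-s["tool_pos"][2]))
E
```

```text
[-0.37   0.147  0.562  2.098 -0.099  0.921  1.419]
[ 0.36477214 -0.28458322] [-0.02279992 -0.1874735   0.19178581]
```

View pics/arm1.png

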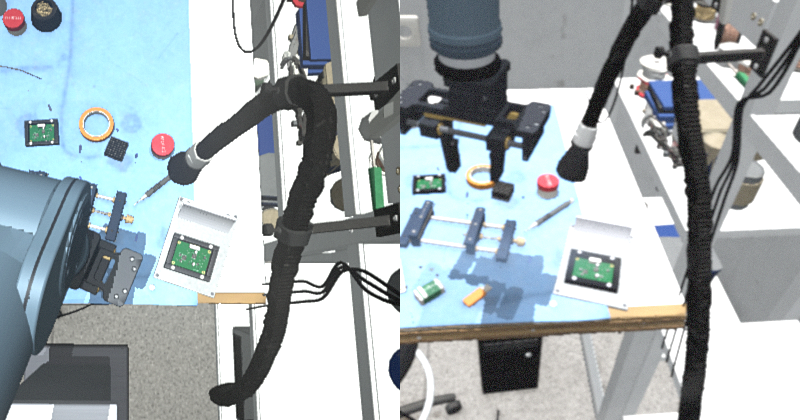

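Call:
carry_out:
  translation:
    - [-0.0033, -0.0268, 0.02]
    - [-0.0033, -0.0268, 0.02]
    - [-0.0033, -0.0268, 0.02]
    - [-0.0033, -0.0268, 0.02]
    - [-0.0033, -0.0268, 0.03]
    - [-0.0033, -0.0268, 0.03]
    - [-0.0033, -0.0268, 0.03]
    - [0, 0, 0.01]
    - [0, 0, 0.01]
  dr:
    - [0, 0, 0]
    - [0, 0, 0]
    - [0, 0, 0]
    - [0, 0, 0]
    - [0, 0, 0]
    - [0, 0, 0]
    - [0, 0, 0]
    - [0, 0, -4]
    - [0, 0, 0]
  claw: [0.05, 0.05, 0.05, 0.05, 0.05, 0.05, 0.05, 0.05, 0.05]

```text
clock: 2.62
tool_pos: [0.3657, -0.2837, 0.0599]
orientation: [0.165, 0.986, 0.0, -0.001]
ft_force: [0.4, 0.7, 0.4]
grip_width: 0.568
gripper_force: 0.0
```

```bash
python3 - <<'E'
from h import *
s=sensors.sense(); print(s["q"].round(3),s["tool_pos"],w2s(s["tool_pos"]),s["ft_force"].round(1)); print(R.from_quat(s["orientation"]).as_matrix().round(3))
a=read_camera("top"); b=read_camera("scene"); o=np.hstack([a[:,160:],b[:,160:]]); save("arm2",cv2.convertScaleAbs(o,alpha=1.6,beta=15))
E
```

```text
[ 0.234  0.568  0.408  2.149 -0.452  0.509  2.225] [ 0.36569719 -0.28370506  0.05990314] [-0.16441284  0.0051323 ] [0.4 0.7 0.4]
[[-0.946  0.325 -0.002]
 [ 0.325  0.946  0.001]
 [ 0.002  0.    -1.   ]]
```

View pics/arm2.png

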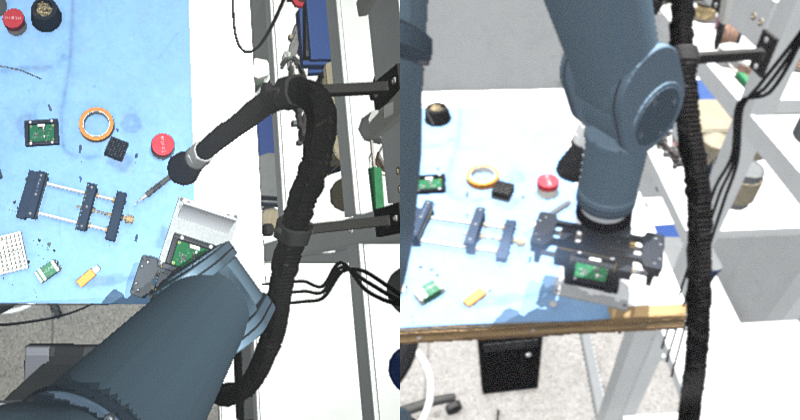

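The picture shows the gripper in front of the carrier (right panel about (590,270)), its wrist disc at (655,105) close beside the hose clamp (685,58).

```bash
python3 - <<'E'
from h import *
a=cv2.imread("pics/arm2.png")
o=np.hstack([cv2.resize(a[210:360,120:300],None,fx=2.2,fy=2.2),cv2.resize(a[0:150,560:740],None,fx=2.2,fy=2.2)])
cv2.imwrite("pics/arm2c.png",o)
for n,p,q in[("discR",(432,305),(443,100)),("disc",(415,290),(415,110))]: print(n,*tri(p,q))
t=calibration("top"); 
for r in((.34,-.40,.24),(.437,-.363,.405)): print(np.round(w2px(t,r)),np.round(w2px(calibration("scene"),r)))
E
```

```text
discR [ 0.356 -0.343  0.392] 0.001
disc [ 0.372 -0.33   0.371] 0.008
[439. 312.] [458. 210.]
[450. 232.] [438.  56.]
```

View pics/arm2c.png

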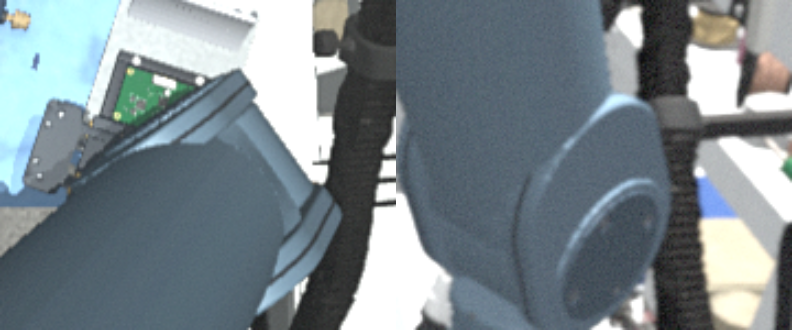

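Call:
carry_out:
  translation:
    - [0, -0.003, 0]
    - [0, -0.003, 0]
    - [0, -0.003, 0]
    - [0, 0, 0]
    - [0, 0, 0]
  dr:
    - [5.5, -1.75, 0]
    - [5.5, -1.75, 0]
    - [5.5, -1.75, 0]
    - [5.5, -1.75, 0]
    - [0, 0, 0]
  claw: [0, 0, 0, 0, 0]

```text
clock: 3.13
tool_pos: [0.3678, -0.2837, 0.061]
orientation: [0.154, 0.969, -0.191, 0.027]
ft_force: [-1.1, -0.1, -0.2]
grip_width: 0.214
gripper_force: 0.0
```

```bash
cat >> h.py <<'E'
def sstep(x,y,z): # stop-frame delta -> tool
    d=RS@np.array([x,y]); return step(d[0],d[1],z).round(4)
def st():
    s=sensors.sense(); print(round(s["clock"],2),"stop",w2s(s["tool_pos"]).round(4),"z",s["tool_pos"][2].round(4),"F",s["ft_force"].round(1),"q",s["q"].round(2))
    m=R.from_quat(s["orientation"]).as_matrix(); print("axes in stop",[(np.r_[RS.T@m[:2,i],m[2,i]]).round(3).tolist() for i in range(3)]); return s
E
python3 - <<'E'
from h import *
s=st(); z=s["tool_pos"][2]; p=w2s(s["tool_pos"])
print("down",sstep(0,-.004-p[1],.013-z),"fwd10mm",sstep(.01,0,0),"up10",sstep(0,0,.01))
E
```

```text
3.13 stop [-0.1624  0.0058] z 0.061 F [-1.1 -0.1 -0.2] q [-0.32  0.69  0.77  2.31 -0.43  0.2   1.97]
axes in stop [[-0.993, -0.039, -0.112], [0.004, 0.932, -0.362], [0.118, -0.36, -0.925]]
down [0.0057 0.0082 0.0479] fwd10mm [-0.0099  0.      0.0012] up10 [-0.0011 -0.0036 -0.0093]
```

Call:
carry_out:
  translation:
    - [0, 0, 0]
    - [0, 0, 0]
    - [0, -0.004, 0]
  dr:
    - [-5.5, 3.5, 0]
    - [-5.5, 3.5, 0]
    - [0, 0, 0]
  claw: [0, 0, 0]

```text
clock: 3.38
tool_pos: [0.3647, -0.2995, 0.0653]
orientation: [0.173, 0.981, -0.085, -0.014]
ft_force: [0.8, -0.4, 0.5]
grip_width: 0.003
gripper_force: 0.0
```

```bash
python3 - <<'E'
from h import *
s=st(); z=s["tool_pos"][2]; p=w2s(s["tool_pos"])
print("down",sstep(-.155-p[0],-.004-p[1],.0095-z),"fwd10mm",sstep(.01,0,0),"up10",sstep(0,0,.01))
E
```

```text
3.38 stop [-0.1602 -0.0101] z 0.0653 F [ 0.8 -0.4  0.5] q [-0.03  0.62  0.63  2.18 -0.41  0.45  2.1 ]
axes in stop [[-1.0, 0.016, -0.002], [0.016, 0.985, -0.172], [-0.001, -0.172, -0.985]]
down [-0.005   0.0157  0.0539] fwd10mm [-0.01    0.0002 -0.    ] up10 [-0.     -0.0017 -0.0099]
```

Call:
carry_out:
  translation:
    - [-0.001, 0.004, 0.0135]
    - [-0.001, 0.004, 0.0135]
    - [-0.001, 0.004, 0.0135]
    - [-0.001, 0.004, 0.0125]
    - [0, 0, 0]
  dr:
    - [0, 0, 0]
    - [0, 0, 0]
    - [0, 0, 0]
    - [0, 0, 0]
    - [0, 0, 0]
  claw: [0, 0, 0, 0, 0]

```text
clock: 3.8
tool_pos: [0.3683, -0.2895, 0.0065]
orientation: [0.17, 0.982, -0.087, -0.017]
ft_force: [0.7, 0.3, 0.8]
grip_width: 0.003
gripper_force: 0.0
```

```bash
python3 - <<'E'
from h import *
s=st(); z=s["tool_pos"][2]; p=w2s(s["tool_pos"])
print("to",sstep(-.09-p[0],-.004-p[1],.0095-z),"fwd10mm",sstep(.01,0,0),"up10",sstep(0,0,.01))
E
```

```text
3.8 stop [-0.1601  0.0005] z 0.0065 F [0.7 0.3 0.8] q [ 0.04  0.73  0.51  2.18 -0.49  0.33  2.12]
axes in stop [[-1.0, 0.01, 0.004], [0.009, 0.984, -0.176], [-0.005, -0.176, -0.984]]
to [-0.0701 -0.0043 -0.0025] fwd10mm [-0.01    0.0001 -0.0001] up10 [ 0.     -0.0018 -0.0098]
```

Call:
carry_out:
  translation:
    - [-0.003, -0.002, -0.0025]
    - [-0.007, -0.0003, 0]
    - [-0.007, -0.0003, 0]
    - [-0.007, -0.0003, 0]
    - [-0.007, -0.0003, 0]
    - [-0.007, -0.0003, 0]
    - [-0.007, 0, 0]
    - [-0.005, 0, 0]
    - [0, 0, 0]
  dr:
    - [0, 0, 0]
    - [0, 0, 0]
    - [0, 0, 0]
    - [0, 0, 0]
    - [0, 0, 0]
    - [0, 0, 0]
    - [0, 0, 0]
    - [0, 0, 0]
    - [0, 0, 0]
  claw: [0, 0, 0, 0, 0, 0, 0, 0, 0]

```text
clock: 4.55
tool_pos: [0.4161, -0.3101, 0.0103]
orientation: [0.169, 0.982, -0.087, -0.016]
ft_force: [0.5, 0.6, 0.1]
grip_width: 0.005
gripper_force: 0.0
```

```bash
python3 - <<'E'
from h import *
s=st(); z=s["tool_pos"][2]; p=w2s(s["tool_pos"])
print("to",sstep(-.1-p[0],-.004-p[1],.0095-z),"fwd10mm",sstep(.01,0,0),"up10",sstep(0,0,.01))
E
```

```text
4.55 stop [-0.1082 -0.0033] z 0.0103 F [0.5 0.6 0.1] q [ 0.03  0.77  0.54  2.05 -0.48  0.42  2.1 ]
axes in stop [[-1.0, 0.008, 0.003], [0.008, 0.984, -0.176], [-0.004, -0.176, -0.984]]
to [-0.0082 -0.0005  0.0009] fwd10mm [-0.01    0.0001 -0.    ] up10 [ 0.     -0.0018 -0.0098]
```

Call:
carry_out:
  translation:
    - [0, -0.0005, -0.0015]
    - [0, -0.0005, -0.0015]
    - [0, 0, 0]
    - [0, 0, 0]
  dr:
    - [5.5, -3, 0]
    - [5.5, -3, 0]
    - [0, 0, 0]
    - [0, 0, 0]
  claw: [0, 0, 0, 0]

```text
clock: 4.88
tool_pos: [0.4146, -0.3073, 0.0126]
orientation: [0.159, 0.969, -0.188, 0.017]
ft_force: [-0.1, -0.6, 0.6]
grip_width: 0.006
gripper_force: 0.0
```

```bash
python3 - <<'E'
from h import *
s=st(); z=s["tool_pos"][2]; p=w2s(s["tool_pos"])
print("to",sstep(-.1-p[0],-.004-p[1],.013-z),"fwd10mm",sstep(.01,0,0),"up10",sstep(0,0,.01))
a=read_camera("top"); b=read_camera("scene"); o=np.hstack([a[:,160:],b[:,160:]]); save("arm3",cv2.convertScaleAbs(o,alpha=1.6,beta=15))
E
```

```text
4.88 stop [-0.1104 -0.0012] z 0.0126 F [-0.1 -0.6  0.6] q [-0.21  0.83  0.67  2.16 -0.47  0.22  1.97]
axes in stop [[-0.995, -0.024, -0.093], [0.011, 0.933, -0.36], [0.096, -0.359, -0.928]]
to [-0.0104 -0.0026  0.0017] fwd10mm [-0.01    0.0001  0.001 ] up10 [-0.0009 -0.0036 -0.0093]
```

View pics/arm3.png

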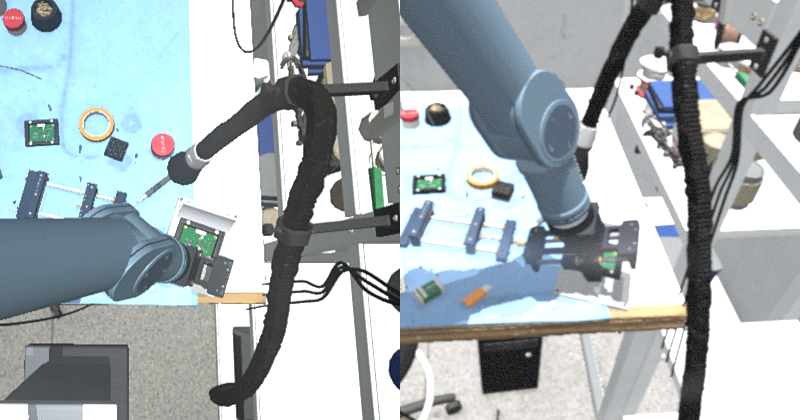

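Picture: wrist well clear of the hose now; carrier at the stop's foot (left panel (205,240)).

Call:
carry_out:
  translation:
    - [-0.005, -0.001, 0.001]
    - [-0.005, -0.001, 0.001]
    - [-0.005, 0, 0.0005]
    - [-0.005, 0, 0.0005]
    - [-0.005, 0, 0.0005]
    - [-0.005, 0, 0.0005]
    - [-0.005, 0, 0.0005]
    - [0, 0, 0]
  dr:
    - [0, 0, 0]
    - [0, 0, 0]
    - [0, 0, 0]
    - [0, 0, 0]
    - [0, 0, 0]
    - [0, 0, 0]
    - [0, 0, 0]
    - [0, 0, 0]
  claw: [0, 0, 0, 0, 0, 0, 0, 0]

```text
clock: 5.65
tool_pos: [0.4491, -0.3247, 0.0137]
orientation: [0.162, 0.968, -0.189, 0.02]
ft_force: [0.9, -0.1, -0.3]
grip_width: 0.007
gripper_force: 0.0
```

```bash
python3 - <<'E'
from h import *
s=st(); z=s["tool_pos"][2]; p=w2s(s["tool_pos"])
print("to",sstep(-.055-p[0],-.004-p[1],.012-z),"up10",sstep(0,0,.01))
a=read_camera("top"); b=read_camera("scene");w=read_camera("wrist")
f=lambda i,x,y,w,h,k: cv2.resize(i[y:y+h,x:x+w],(k*w,k*h),interpolation=cv2.INTER_CUBIC)
o=np.hstack([f(a,310,180,100,130,2),f(b,310,190,100,130,2),cv2.resize(w,(347,260))]); save("p4",cv2.convertScaleAbs(o,alpha=1.6,beta=15))
E
```

```text
5.65 stop [-0.0722 -0.0064] z 0.0137 F [ 0.9 -0.1 -0.3] q [-0.2   0.86  0.68  2.07 -0.47  0.28  1.96]
axes in stop [[-0.995, -0.021, -0.099], [0.017, 0.933, -0.36], [0.1, -0.36, -0.928]]
to [-0.017   0.0031  0.0025] up10 [-0.001  -0.0036 -0.0093]
```

View pics/p4.png

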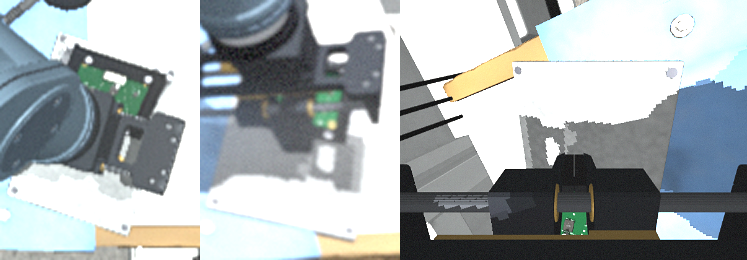

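Call:
carry_out:
  translation:
    - [-0.005, 0.0005, 0.001]
    - [-0.005, 0.0005, 0.001]
    - [-0.005, 0.0005, 0.001]
    - [-0.005, 0.0005, 0.0005]
    - [-0.001, 0, 0]
    - [0, 0, 0]
    - [0.004, 0, 0]
    - [0.008, 0, 0]
    - [0.01, 0, 0]
    - [0, 0, 0]
    - [0, 0, 0]
    - [0, 0, 0]
  dr:
    - [0, 0, 0]
    - [0, 0, 0]
    - [0, 0, 0]
    - [0, 0, 0]
    - [0, 0, 0]
    - [0, 0, 0]
    - [0, 0, 0]
    - [0, 0, 0]
    - [0, 0, 0]
    - [0, 0, 0]
    - [0, 0, 0]
    - [0, 0, 0]
  claw: [0, 0, 0, 0, 0, 0, 0, 0, 0, 0, 0, 0]

```text
clock: 6.8
tool_pos: [0.4464, -0.3232, 0.0094]
orientation: [0.162, 0.968, -0.189, 0.018]
ft_force: [-0.5, -0.3, -0.3]
grip_width: 0.007
gripper_force: 0.0
```

```bash
python3 - <<'E'
from h import *
s=st(); z=s["tool_pos"][2]; p=w2s(s["tool_pos"])
print("back",sstep(-.06,0,.02),"up10",sstep(0,0,.01))
E
```

```text
6.8 stop [-0.0752 -0.0059] z 0.0094 F [-0.5 -0.3 -0.3] q [-0.19  0.86  0.68  2.08 -0.47  0.27  1.96]
axes in stop [[-0.995, -0.019, -0.097], [0.017, 0.933, -0.36], [0.097, -0.36, -0.928]]
back [ 0.0578 -0.0082 -0.0244] up10 [-0.001  -0.0036 -0.0093]
```

Call:
carry_out:
  translation:
    - [0.012, -0.002, -0.005]
    - [0.012, -0.002, -0.005]
    - [0.012, -0.002, -0.005]
    - [0.012, -0.002, -0.005]
    - [0.012, -0.004, -0.01]
    - [-0.002, -0.007, -0.02]
    - [-0.002, -0.007, -0.02]
    - [-0.002, -0.007, -0.02]
  dr:
    - [0, 0, 0]
    - [0, 0, 0]
    - [0, 0, 0]
    - [0, 0, 0]
    - [0, 0, 0]
    - [0, 0, 0]
    - [0, 0, 0]
    - [0, 0, 0]
  claw: [0, 0, 0, 0, 0, 0, 0, 0]

```text
clock: 7.47
tool_pos: [0.387, -0.3022, 0.1004]
orientation: [0.162, 0.968, -0.189, 0.018]
ft_force: [1.1, 0.2, 1.2]
grip_width: 0.01
gripper_force: 0.0
```

```bash
python3 - <<'E'
from h import *
s=st()
a=read_camera("top"); b=read_camera("scene")
f=lambda i,x,y,w,h,k: cv2.resize(i[y:y+h,x:x+w],(k*w,k*h),interpolation=cv2.INTER_CUBIC)
o=np.hstack([f(a,300,170,130,140,3),f(b,300,180,130,140,3)]); save("p5",cv2.convertScaleAbs(o,alpha=1.4,beta=15))
E
```

```text
7.47 stop [-0.1383 -0.0054] z 0.1004 F [1.1 0.2 1.2] q [-0.37  0.66  0.9   2.23 -0.41  0.36  1.99]
axes in stop [[-0.995, -0.019, -0.096], [0.017, 0.933, -0.36], [0.097, -0.36, -0.928]]
```

View pics/p5.png

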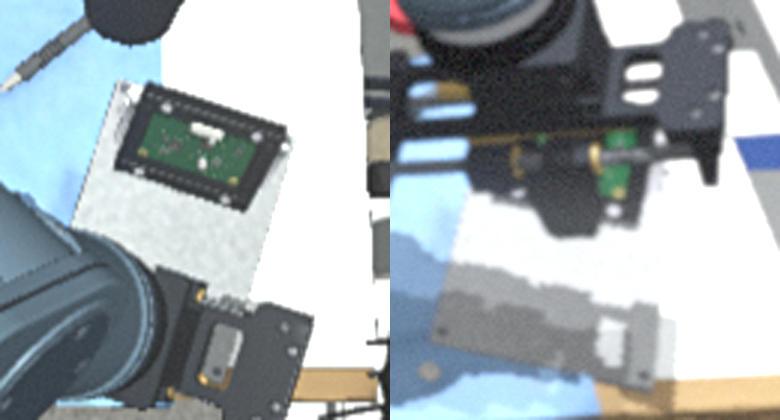

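The carrier leans on the stop by itself: component-face corners in the left panel at (150,83),(288,130),(245,208),(117,163). View budget is 10, all used, so I go on by numbers.

```bash
python3 - <<'E'
from h import *
from scipy.optimize import least_squares
c=calibration("top"); px=np.array([(150,83),(288,130),(245,208),(117,163)])/3+[300,170]-.33
def pts(v):
    th,b,y,yaw=v; out=[]
    for s,t in((.074,.047),(.074,-.047),(0,-.047),(0,.047)):
        x=s*np.cos(th)-.014*np.sin(th); z=s*np.sin(th)+.014*np.cos(th)
        X=b+x*np.cos(yaw)-t*np.sin(yaw); Y=y+x*np.sin(yaw)+t*np.cos(yaw)
        w=s2w(X,Y); out.append([w[0],w[1],z+.004])
    return np.array(out)
f=lambda v:(np.array([w2px(c,p) for p in pts(v)])-px).ravel()
r=least_squares(f,[.9,-.03,0,0],x_scale=[.1,.01,.01,.1]); print(r.x.round(4),np.degrees(r.x[[0,3]]).round(1),f(r.x).round(1))
th,b=r.x[:2]; print("raised edge underside x,z",b+.074*np.cos(th),.074*np.sin(th)+.004,"comp",b+.074*np.cos(th)-.014*np.sin(th),.074*np.sin(th)+.014*np.cos(th)+.004)
E
```

```text
[ 0.8889 -0.0275  0.0023 -0.0126] [50.9 -0.7] [-0.7 -0.3  0.5  0.2  0.9  0.3 -0.7 -0.2]
raised edge underside x,z 0.019132373018796573 0.0614532656720575 comp 0.008262836270028938 0.0702767100600043
```

```bash
cat >> h.py <<'E'
def target(back,left,yaw):
    t=lambda a:np.tan(np.radians(a)); u=np.array([-t(back),t(left),1]); u/=np.linalg.norm(u)
    y=np.array([-np.sin(np.radians(yaw)),np.cos(np.radians(yaw)),0]); y-=u*(u@y); y/=np.linalg.norm(y)
    z=-u; x=np.cross(y,z); M=np.c_[x,y,z]; S=np.eye(3); S[:2,:2]=RS; return S@M
def turn(M):
    q=R.from_quat(sensors.sense()["orientation"]).as_matrix(); return np.degrees(R.from_matrix(q.T@M).as_rotvec()).round(2)
E
python3 - <<'E'
from h import *
st(); print("nozzle bottom",tri((341,183),(332,176)),tri((330,172),(319,170)))
p=tri((341,183),(332,176))[0]; print(w2s(p))
print(turn(target(30,15,20)),"up10",sstep(0,0,.01))
E
```

```text
7.57 stop [-0.1362 -0.0054] z 0.1017 F [ 0.9  1.1 -0.3] q [-0.38  0.66  0.9   2.23 -0.41  0.36  1.99]
axes in stop [[-0.995, -0.02, -0.101], [0.018, 0.933, -0.36], [0.101, -0.36, -0.928]]
nozzle bottom (array([ 0.558, -0.277,  0.128]), np.float64(0.003)) (array([ 0.579, -0.258,  0.126]), np.float64(0.001))
[0.01513365 0.0743305 ]
[ -3.86 -23.78 -10.23] up10 [-0.001  -0.0036 -0.0093]
```

Call:
carry_out:
  translation:
    - [-0.003, -0.011, -0.028]
    - [-0.003, -0.011, -0.028]
    - [-0.02, -0.005, -0.012]
    - [-0.03, 0, 0.003]
    - [-0.03, 0, 0.003]
    - [0, 0, 0]
    - [0, 0, 0]
    - [0, 0, 0]
    - [0, 0, 0]
    - [0, 0, 0]
  dr:
    - [0, 0, 0]
    - [0, 0, 0]
    - [0, 0, 0]
    - [0, 0, 0]
    - [0, 0, 0]
    - [-1, -6, -2.5]
    - [-1, -6, -2.5]
    - [-1, -6, -2.5]
    - [-0.9, -5.8, -2.7]
    - [0, 0, 0]
  claw: [0, 0, 0, 0, 0, 0, 0, 0, 0, 0]

```text
clock: 8.4
tool_pos: [0.4644, -0.3245, 0.1749]
orientation: [0.069, 0.97, -0.177, 0.154]
ft_force: [0.3, 0.3, -0.2]
grip_width: 0.005
gripper_force: 0.0
```

```bash
python3 - <<'E'
from h import *
s=st(); p=w2s(s["tool_pos"]); z=s["tool_pos"][2]
M=target(30,15,20); print(turn(M))
u=-np.r_[RS.T@M[:2,2],M[2,2]]
for h in(.07,0): 
  t=np.array([.045,0,.058])+u*h; print("pose",t.round(3),"step from here",sstep(t[0]-p[0],t[1]-p[1],t[2]-z))
E
```

```text
8.4 stop [-0.0578 -0.0012] z 0.1749 F [ 0.3  0.3 -0.2] q [-0.34  0.47  0.91  2.22 -0.67  0.23  2.49]
axes in stop [[-0.917, -0.233, -0.323], [-0.125, 0.938, -0.322], [0.379, -0.255, -0.89]]
[ 0.23 -6.96 -3.05]
pose [0.011 0.016 0.117] step from here [-0.0483  0.026   0.0732]
pose [0.045 0.    0.058] step from here [-0.0567  0.026   0.1427]
```

Call:
carry_out:
  translation:
    - [-0.019, 0.0087, 0.024]
    - [-0.019, 0.0087, 0.024]
    - [-0.019, 0.0087, 0.024]
    - [0, 0, 0]
  dr:
    - [0, 0, 0]
    - [0, 0, 0]
    - [0, 0, 0]
    - [0, 0, 0]
  claw: [0, 0, 0, 0]

```text
clock: 8.73
tool_pos: [0.549, -0.329, 0.1181]
orientation: [0.067, 0.97, -0.177, 0.153]
ft_force: [0.9, 0.9, 0.6]
grip_width: 0.006
gripper_force: 0.0
```

```bash
python3 - <<'E'
from h import *
s=st(); p=w2s(s["tool_pos"]); z=s["tool_pos"][2]
print("tau",s["tau"].round(1)); print("to pull start",sstep(.045-p[0],0-p[1],.058-z)); print(turn(target(25,15,20)))
save("t6",read_camera("top"))
E
```

```text
8.73 stop [0.0236 0.0223] z 0.1181 F [0.9 0.9 0.6] q [-0.21  0.66  0.73  2.05 -0.8   0.22  2.5 ]
axes in stop [[-0.917, -0.237, -0.321], [-0.129, 0.938, -0.323], [0.378, -0.254, -0.89]]
tau [  2.5 -43.7  13.3 -15.   -0.4  -2.    0.2]
to pull start [ 0.005  -0.0043  0.0672]
[-0.48 -2.17 -4.73]
```

Call:
carry_out:
  translation:
    - [0.02, -0.006, -0.026]
    - [0.023, -0.006, -0.023]
    - [0.024, -0.006, -0.023]
    - [0.024, -0.006, -0.02]
    - [0, 0, 0]
    - [0, 0, 0]
    - [0, 0, 0]
    - [0, 0, 0]
    - [0, 0, 0]
    - [0, 0, 0]
    - [0, 0, 0]
    - [0, 0, 0]
    - [0, 0, 0]
    - [0, 0, 0]
    - [0, 0, 0]
    - [0, 0, 0]
    - [0, 0, 0]
    - [0, 0, 0]
    - [0, 0, 0]
  dr:
    - [0, 0, 0]
    - [0, 3, 0]
    - [0, 3, 0]
    - [0, 3, 0]
    - [0, 0, 7]
    - [0, 0, 7]
    - [0, 0, 7]
    - [0, 0, 7]
    - [0, 0, 7]
    - [0, 0, 7]
    - [0, 0, 7]
    - [0, 0, 7]
    - [0, 0, 7]
    - [0, 0, 7]
    - [0, 0, 7]
    - [0, 0, 7]
    - [0, 0, 7]
    - [0, 0, 7]
    - [0, 0, 7]
  claw: [0, 0, 0, 0, 0, 0, 0, 0, 0, 0, 0, 0, 0, 0, 0, 0, 0, 0, 0]

```text
clock: 10.37
tool_pos: [0.4301, -0.3115, 0.1862]
orientation: [0.829, 0.527, -0.043, 0.183]
ft_force: [0.6, 0.1, 0.1]
grip_width: 0.003
gripper_force: 0.0
```

```bash
python3 - <<'E'
from h import *
s=st(); print(turn(target(20,12,-145)))
E
```

```text
10.37 stop [-0.0945 -0.    ] z 0.1862 F [0.6 0.1 0.1] q [-0.57  0.64  1.25  2.19 -0.75  0.53  0.7 ]
axes in stop [[0.137, 0.955, -0.264], [0.964, -0.067, 0.259], [0.229, -0.29, -0.929]]
[-2.54  8.06 52.23]
```

```bash
cat > clr.py <<'E'
from h import *
def seg(a,b,r,n=12): return [(np.array(a)+(np.array(b)-a)*t,r) for t in np.linspace(0,1,n)]
a=np.array
OBS=seg(a([.572,-.274,.145]),a([.593,-.296,.19]),.027)+seg(a([.593,-.296,.19]),a([.62,-.344,.29]),.02)+seg(a([.62,-.344,.29]),a([.60,-.40,.39]),.02)+seg(a([.60,-.40,.39]),a([.437,-.363,.405]),.02)+seg(a([.437,-.363,.405]),a([.34,-.40,.24]),.02)+[(a([.439,-.337,.409]),.012)]
OB=a([o for o,_ in OBS]); OR=a([r for _,r in OBS])
def clear(back,left,yaw,x,y,z):
    M=target(back,left,yaw); w=s2w(x,y); T=a([w[0],w[1],z])
    L=(OB-T)@M; h=-L[:,2]
    def box(hx,hy,h0,h1):
        d=np.maximum(0,np.abs(np.c_[L[:,0],L[:,1],h-(h0+h1)/2])-[hx,hy,(h1-h0)/2]); return (np.linalg.norm(d,axis=1)-OR).min()
    g=box(.0375,.094,.064,.15); f=box(.012,.02,0,.064)
    rr=np.hypot(L[:,0],L[:,1]); wr=(np.hypot(np.maximum(0,rr-.045),np.maximum(0,np.abs(h-.22)-.07))-OR).min()
    ds=(np.linalg.norm(np.c_[L[:,:2],h-.31],axis=1)-OR-.075).min()
    # height of body underside min over carrier zone x<contact
    zs=[]; S=np.eye(3); S[:2,:2]=RS
    for i in np.linspace(-1,1,5):
        for j in np.linspace(-1,1,21):
            p=S.T@(M@a([.0375*i,.094*j,-.064])); X,Y=p[0]+x,p[1]+y
            if X<.02 and abs(Y)<.05: zs.append(p[2]+z)
    return g,f,wr,ds,min(zs) if zs else 1
E
python3 - <<'E'
from clr import *
res=[]
for back in(5,10,15,20):
  for left in(-5,0,5,10,15):
    for yaw in(-90,-110,-130,-145):
      for y in(-.03,-.02,-.01,0):
        c=clear(back,left,yaw,.043,y,.058); res.append((min(*c[:4],c[4]-.085),back,left,yaw,y,np.round(c,3).tolist()))
res.sort(key=lambda r:-r[0])
for r in res[:12]: print(r)
st()
E
```

```text
(np.float64(0.0017707640589253726), 15, 10, -110, -0.01, [0.003, 0.046, 0.003, 0.002, 0.09])
(np.float64(-0.0003167638452982041), 15, 15, -130, -0.03, [0.008, 0.056, 0.006, 0.009, 0.085])
(np.float64(-0.0006613691557045172), 15, 15, -110, -0.02, [-0.0, 0.052, -0.001, 0.018, 0.085])
(np.float64(-0.0006613691557045311), 15, 15, -130, -0.02, [0.0, 0.047, -0.001, 0.018, 0.085])
(np.float64(-0.0010701668924535772), 15, 10, -130, -0.01, [-0.001, 0.041, 0.003, 0.002, 0.089])
(np.float64(-0.0012493424727896135), 10, 15, -110, -0.03, [0.005, 0.059, -0.001, 0.004, 0.089])
(np.float64(-0.0012493424727896274), 10, 15, -130, -0.03, [0.003, 0.054, -0.001, 0.004, 0.092])
(np.float64(-0.0028909056792656568), 15, 15, -110, -0.03, [0.009, 0.061, 0.006, 0.009, 0.082])
(np.float64(-0.0030788209183049975), 20, 10, -110, 0, [-0.003, 0.039, 0.008, 0.01, 0.082])
(np.float64(-0.0034708925598189305), 20, 10, -110, -0.02, [0.016, 0.057, 0.019, -0.003, 0.082])
(np.float64(-0.0034708925598189305), 20, 10, -110, -0.01, [0.006, 0.048, 0.013, 0.003, 0.082])
(np.float64(-0.004181712818134158), 10, 15, -90, -0.03, [-0.004, 0.062, -0.001, 0.004, 0.094])
10.37 stop [-0.0945 -0.    ] z 0.1862 F [0.6 0.1 0.1] q [-0.57  0.64  1.25  2.19 -0.75  0.53  0.7 ]
axes in stop [[0.137, 0.955, -0.264], [0.964, -0.067, 0.259], [0.229, -0.29, -0.929]]
```

```bash
python3 - <<'E'
from clr import *
for B in(18,22):
  res=[]
  for left in(8,10,12,15,18):
    for yaw in(-80,-90,-100,-110,-120,-130,-145,-155):
      for y in(-.035,-.03,-.02,-.01,0):
        c=clear(B,left,yaw,.041,y,.059); res.append((min(*c[:4],c[4]-.076),B,left,yaw,y,np.round(c,3).tolist()))
  res.sort(key=lambda r:-r[0])
  for r in res[:5]: print(r)
print(turn(target(18,14,-120)))
E
```

```text
(np.float64(0.006267121369984797), 18, 12, -120, -0.01, [0.006, 0.043, 0.007, 0.011, 0.085])
(np.float64(0.006086186623039516), 18, 15, -120, -0.02, [0.009, 0.05, 0.007, 0.017, 0.082])
(np.float64(0.0053646467321689095), 18, 15, -130, -0.035, [0.016, 0.061, 0.017, 0.007, 0.081])
(np.float64(0.0053646467321689095), 18, 15, -130, -0.03, [0.013, 0.056, 0.013, 0.01, 0.081])
(np.float64(0.004995282487904016), 18, 15, -130, -0.02, [0.005, 0.048, 0.007, 0.017, 0.081])
(np.float64(0.0032179068862947385), 22, 10, -110, -0.01, [0.008, 0.049, 0.019, 0.003, 0.079])
(np.float64(0.0024244609268065653), 22, 8, -120, 0, [0.006, 0.039, 0.017, 0.002, 0.079])
(np.float64(0.0024244609268065376), 22, 8, -110, 0, [0.004, 0.041, 0.017, 0.002, 0.081])
(np.float64(0.0020821004205679866), 22, 10, -120, -0.01, [0.012, 0.046, 0.019, 0.003, 0.078])
(np.float64(0.0020821004205679866), 22, 10, -120, 0, [0.004, 0.038, 0.014, 0.01, 0.078])
[-2.93  4.52 24.34]
```

```bash
python3 - <<'E'
from clr import *
for p in[(-.0945,0,.186),(-.05,-.018,.14),(-.02,-.018,.11),(.01,-.018,.095),(.041,-.018,.092),(.041,-.018,.075),(.041,-.018,.059),(0,-.018,.059),(-.03,-.018,.059)]: print(p,np.round(clear(18,14,-125,*p),3))
s=st(); p=w2s(s["tool_pos"]); print(turn(target(18,14,-125)), sstep(-.05-p[0],-.018-p[1],.14-s["tool_pos"][2]))
E
```

```text
(-0.0945, 0, 0.186) [-0.001  0.077  0.05   0.07   0.21 ]
(-0.05, -0.018, 0.14) [0.035 0.087 0.029 0.014 0.164]
(-0.02, -0.018, 0.11) [ 0.046  0.069  0.025 -0.003  0.134]
(0.01, -0.018, 0.095) [ 0.026  0.052  0.031 -0.007  0.119]
(0.041, -0.018, 0.092) [ 0.008  0.039  0.02  -0.002  0.116]
(0.041, -0.018, 0.075) [0.008 0.042 0.015 0.005 0.099]
(0.041, -0.018, 0.059) [0.008 0.048 0.008 0.014 0.083]
(0, -0.018, 0.059) [0.031 0.062 0.041 0.012 0.083]
(-0.03, -0.018, 0.059) [0.049 0.076 0.056 0.021 0.083]
10.37 stop [-0.0945 -0.    ] z 0.1862 F [0.6 0.1 0.1] q [-0.57  0.64  1.25  2.19 -0.75  0.53  0.7 ]
axes in stop [[0.137, 0.955, -0.264], [0.964, -0.067, 0.259], [0.229, -0.29, -0.929]]
[-2.72  4.67 29.74] [0.0012 0.0321 0.0583]
```

```bash
python3 - <<'E'
from clr import *
for p in[(-.05,0.005,.14),(-.02,0.005,.11),(.01,0.002,.093),(.041,-.01,.088),(.043,-.014,.075),(.043,-.014,.059)]: print(p,np.round(clear(18,14,-125,*p),3),np.round(clear(13,17,-94,*p),3))
s=st(); p=w2s(s["tool_pos"]); print(sstep(-.05-p[0],.005-p[1],.14-s["tool_pos"][2]))
M=target(18,14,-125)
for d in[(.03,0,-.03),(.03,-.003,-.017),(.031,-.012,-.005),(.002,-.004,-.013),(0,0,-.016),(-.01,0,0),(0,0,.01)]:
  w=RS@np.array(d[:2]); print(d,(M.T@[w[0],w[1],d[2]]).round(4))
E
```

```text
(-0.05, 0.005, 0.14) [0.048 0.068 0.047 0.032 0.164] [0.006 0.059 0.05  0.036 0.173]
(-0.02, 0.005, 0.11) [0.028 0.05  0.045 0.018 0.134] [-0.022  0.038  0.056  0.029  0.143]
(0.01, 0.002, 0.093) [0.01  0.035 0.044 0.012 0.117] [-0.025  0.023  0.03   0.03   0.126]
(0.041, -0.01, 0.088) [0.002 0.032 0.016 0.006 0.112] [-0.02   0.031  0.001  0.026  0.116]
(0.043, -0.014, 0.075) [0.004 0.038 0.012 0.009 0.099] [-0.02   0.04  -0.003  0.025  0.103]
(0.043, -0.014, 0.059) [0.003 0.044 0.004 0.018 0.083] [-0.022  0.045 -0.012  0.031  0.087]
10.37 stop [-0.0945 -0.    ] z 0.1862 F [0.6 0.1 0.1] q [-0.57  0.64  1.25  2.19 -0.75  0.53  0.7 ]
axes in stop [[0.137, 0.955, -0.264], [0.964, -0.067, 0.259], [0.229, -0.29, -0.929]]
[0.0231 0.0306 0.0516]
(0.03, 0, -0.03) [0.0177 0.0115 0.0368]
(0.03, -0.003, -0.017) [0.0151 0.018  0.0254]
(0.031, -0.012, -0.005) [0.008  0.028  0.0167]
(0.002, -0.004, -0.013) [-0.0019 -0.0013  0.0136]
(0, 0, -0.016) [ 0.0003 -0.0061  0.0148]
(-0.01, 0, 0) [-0.0057 -0.0076 -0.003 ]
(0, 0, 0.01) [-0.0002  0.0038 -0.0093]
```

Move forward and down 5 cm, rotating to the final yaw on the way.

Call:
carry_out:
  translation:
    - [0.008, 0.01, 0.017]
    - [0.008, 0.01, 0.017]
    - [0.007, 0.01, 0.017]
    - [0, 0, 0]
    - [0, 0, 0]
    - [0, 0, 0]
    - [0, 0, 0]
    - [0, 0, 0]
    - [0, 0, 0]
  dr:
    - [0, 0, 0]
    - [0, 0, 0]
    - [0, 0, 0]
    - [-0.5, 0.9, 5.9]
    - [-0.5, 0.9, 5.9]
    - [-0.5, 0.9, 6]
    - [-0.6, 1, 6]
    - [-0.6, 1, 6]
    - [0, 0, 0]
  claw: [0, 0, 0, 0, 0, 0, 0, 0, 0]

```text
clock: 11.12
tool_pos: [0.4725, -0.3208, 0.1404]
orientation: [0.933, 0.304, 0.051, 0.186]
ft_force: [-0.8, -1.0, -0.6]
grip_width: 0.005
gripper_force: 0.0
```

```bash
python3 - <<'E'
from clr import *
s=st(); p=w2s(s["tool_pos"]); z=s["tool_pos"][2]; print(turn(target(18,14,-125)), sstep(.01-p[0],.002-p[1],.093-z), sstep(.041-p[0],-.012-p[1],.088-z))
E
```

```text
11.12 stop [-0.0513  0.005 ] z 0.1404 F [-0.8 -1.  -0.6] q [-0.41  0.7   1.08  2.16 -1.09  0.46  0.48]
axes in stop [[0.573, 0.819, -0.017], [0.762, -0.525, 0.378], [0.301, -0.23, -0.926]]
[-0.03 -0.05  0.02] [0.0335 0.0304 0.063 ] [0.0399 0.0595 0.0802]
```

Call:
carry_out:
  translation:
    - [0.011, 0.01, 0.021]
    - [0.011, 0.01, 0.021]
    - [0.011, 0.01, 0.021]
    - [0, 0, 0]
  dr:
    - [0, 0, 0]
    - [0, 0, 0]
    - [0, 0, 0]
    - [0, 0, 0]
  claw: [0, 0, 0, 0]

```text
clock: 11.45
tool_pos: [0.533, -0.3425, 0.0906]
orientation: [0.931, 0.31, 0.05, 0.186]
ft_force: [-0.1, 1.4, 0.6]
grip_width: 0.004
gripper_force: 0.0
```

```bash
python3 - <<'E'
from clr import *
s=st(); p=w2s(s["tool_pos"]); z=s["tool_pos"][2]; print(s["tau"].round(1),sstep(.043-p[0],-.014-p[1],.088-z),sstep(.043-p[0],-.014-p[1],.060-z))
E
```

```text
11.45 stop [0.013  0.0042] z 0.0906 F [-0.1  1.4  0.6] q [-0.29  0.83  0.94  2.02 -1.18  0.45  0.49]
axes in stop [[0.563, 0.826, -0.021], [0.77, -0.515, 0.377], [0.301, -0.229, -0.926]]
[  2.2 -45.7  17.9 -12.8  -0.6  -1.6  -0. ] [0.0019 0.0315 0.0156] [0.0025 0.021  0.0416]
```

Call:
carry_out:
  translation:
    - [0.0006, 0.0105, 0.005]
    - [0.0006, 0.0105, 0.005]
    - [0.0006, 0.0105, 0.005]
    - [0, 0, 0]
  dr:
    - [0, 0, 0]
    - [0, 0, 0]
    - [0, 0, 0]
    - [0, 0, 0]
  claw: [0, 0, 0, 0]

```text
clock: 11.78
tool_pos: [0.553, -0.3716, 0.0916]
orientation: [0.931, 0.308, 0.051, 0.187]
ft_force: [-0.2, 0.3, 0.4]
grip_width: 0.005
gripper_force: 0.0
```

```bash
python3 - <<'E'
from clr import *
s=st(); p=w2s(s["tool_pos"]); z=s["tool_pos"][2]; print(s["tau"].round(1),sstep(.043-p[0],-.014-p[1],.060-z))
E
```

```text
11.78 stop [ 0.0413 -0.0167] z 0.0916 F [-0.2  0.3  0.4] q [-0.24  0.87  0.95  1.94 -1.16  0.49  0.47]
axes in stop [[0.567, 0.824, -0.021], [0.766, -0.518, 0.38], [0.302, -0.232, -0.925]]
[  0.3 -48.3  18.3 -13.5  -0.3  -1.1  -0.1] [ 0.0038 -0.0121  0.0291]
```

Call:
carry_out:
  translation:
    - [0.0025, -0.0018, 0.01]
    - [0.0023, -0.0027, 0.01]
    - [0.001, -0.0045, 0.01]
    - [0, 0, 0]
  dr:
    - [0, 0, 0]
    - [0, 0, 0]
    - [0, 0, 0]
    - [0, 0, 0]
  claw: [0, 0, 0, 0]

```text
clock: 12.12
tool_pos: [0.5574, -0.3672, 0.0564]
orientation: [0.932, 0.309, 0.05, 0.184]
ft_force: [-0.3, 1.0, -0.0]
grip_width: 0.005
gripper_force: 0.0
```

```bash
python3 - <<'E'
from clr import *
s=st(); p=w2s(s["tool_pos"]); z=s["tool_pos"][2]; print(s["tau"].round(1),sstep(-.03,0,.059-z),sstep(-.01,0,0)); np.save("t7.npy",read_camera("top"))
# is carrier still leaning: compare with earlier picture
a=cv2.imread("pics/t6.png")[:,:,::-1]; b=np.load("t7.npy"); print(np.abs(a[225:245,350:385].astype(int)-b[225:245,350:385]).mean())
E
```

```text
12.12 stop [ 0.0441 -0.0111] z 0.0564 F [-0.3  1.  -0. ] q [-0.19  0.91  0.86  1.94 -1.22  0.44  0.5 ]
axes in stop [[0.566, 0.824, -0.02], [0.768, -0.519, 0.374], [0.298, -0.227, -0.927]]
[  0.9 -52.   18.7 -13.1  -0.6  -1.8   0.2] [-0.017  -0.0221 -0.0113] [-0.0057 -0.0077 -0.003 ]
24.235238095238095
```

Call:
carry_out:
  translation:
    - [0, 0.0015, -0.0037]
    - [-0.0029, -0.0038, -0.0018]
    - [-0.0029, -0.0038, -0.0018]
    - [-0.0029, -0.0038, -0.0018]
    - [-0.0029, -0.0038, -0.0018]
    - [-0.0029, -0.0038, -0.0018]
    - [-0.0029, -0.0038, -0.0018]
    - [-0.0029, -0.0038, -0.0018]
    - [-0.0029, -0.0038, -0.0018]
    - [-0.0029, -0.0038, -0.0018]
    - [-0.0029, -0.0038, -0.0018]
    - [0, 0, 0]
  dr:
    - [0, 0, 0]
    - [0, 0, 0]
    - [0, 0, 0]
    - [0, 0, 0]
    - [0, 0, 0]
    - [0, 0, 0]
    - [0, 0, 0]
    - [0, 0, 0]
    - [0, 0, 0]
    - [0, 0, 0]
    - [0, 0, 0]
    - [0, 0, 0]
  claw: [0, 0, 0, 0, 0, 0, 0, 0, 0, 0, 0, 0]

```text
clock: 13.17
tool_pos: [0.5093, -0.3525, 0.0662]
orientation: [0.932, 0.307, 0.051, 0.186]
ft_force: [0.7, 0.3, 0.9]
grip_width: 0.004
gripper_force: 0.4
```

```bash
python3 - <<'E'
from clr import *
s=st(); p=w2s(s["tool_pos"]); z=s["tool_pos"][2]; print(s["tau"].round(1),sstep(-.03,0,.062-z))
a=read_camera("top"); np.save("t8.npy",a)
# green board pixels in top & scene
for n in("top","scene"):
  im=read_camera(n).astype(int); g=(im[...,1]>im[...,0]+15)&(im[...,1]>im[...,2]+10); g[:, :300]=0; g[:150]=0; ys,xs=np.nonzero(g[:, :420]); print(n,len(xs),xs.mean() if len(xs) else 0,ys.mean() if len(xs) else 0)
E
```

```text
13.17 stop [-0.0062 -0.0129] z 0.0662 F [0.7 0.3 0.9] q [-0.17  0.8   0.81  2.06 -1.24  0.34  0.59]
axes in stop [[0.568, 0.823, -0.019], [0.766, -0.52, 0.378], [0.301, -0.229, -0.926]]
[ -0.3 -46.8  14.5 -11.9  -0.3  -1.2   0.1] [-0.017  -0.0246 -0.0051]
top 0 0 0
scene 179 367.4860335195531 240.2905027932961
```

Call:
carry_out:
  translation:
    - [-0.0029, -0.004, -0.0012]
    - [-0.0029, -0.004, -0.0012]
    - [-0.0029, -0.004, -0.0012]
    - [-0.0029, -0.004, -0.0012]
    - [-0.0029, -0.004, -0.0012]
    - [0, 0, 0]
    - [0, 0, 0]
    - [0, 0, 0]
  dr:
    - [0, 0, 0]
    - [0, 0, 0]
    - [0, 0, 0]
    - [0, 0, 0]
    - [0, 0, 0]
    - [0, 0, 0]
    - [0, 0, 0]
    - [0, 0, 0]
  claw: [0, 0, 0, 0, 0, 0, 0, 0]

```text
clock: 13.98
tool_pos: [0.4867, -0.3445, 0.0645]
orientation: [0.932, 0.308, 0.052, 0.186]
ft_force: [0.1, -1.1, 0.9]
grip_width: 0.001
gripper_force: 0.2
```

```bash
python3 - <<'E'
from clr import *
s=st(); p=w2s(s["tool_pos"]); z=s["tool_pos"][2]; print(s["gripper_force"],sstep(-.02,0,.062-z),sstep(0,0,.01))
print(w2px(calibration("scene"),[*s2w(-.085,0),.018]),w2px(calibration("top"),[*s2w(-.085,0),.018]))
from h import *
c=calibration("top"); im=read_camera("top")
# rectified plate view, stop x -.17..0.03, y .07..-.07, at z=.018, printed as coarse chars
sc=read_camera("scene"); cs=calibration("scene")
for n,I,C in(("top",im,c),("scene",sc,cs)):
  print(n)
  for x in np.arange(.02,-.165,-.01):
    r=""
    for y in np.arange(.07,-.075,-.005):
      u,v=w2px(C,[*s2w(x,y),.018]); q=I[int(round(v)),int(round(u))].astype(int)
      r+="G" if q[1]>q[0]+15 and q[1]>q[2]+10 else "#" if q.max()<55 else "+" if q.max()<110 else "."
    print(r)
E
```

```text
13.98 stop [-0.0302 -0.0128] z 0.0645 F [ 0.1 -1.1  0.9] q [-0.13  0.74  0.74  2.12 -1.26  0.26  0.65]
axes in stop [[0.567, 0.823, -0.019], [0.766, -0.519, 0.379], [0.302, -0.229, -0.925]]
0.24977573350042803 [-0.0113 -0.0163 -0.0037] [-0.0002  0.0038 -0.0093]
(np.float64(355.66228570527824), np.float64(264.51373640298885)) (np.float64(354.60706530316867), np.float64(253.54691377378583))
top
................+++........+++
............+++++++.+++++++++#
....+++++++++++++++#++++..++..
...+.+#++++++++++++##++.+++...
##++..++++++++++++++.+.++.....
++++...++++#+++++++++.+#++....
......+++++++++++++++++++.....
.+++...+++++...+++++.++.+.....
+++.+++++++++..+++++.+++......
++++++++++++++..+++++.+.......
+++++++++++++++..+++++........
++++++++++++++++..++++........
++++++++++++++++.++++++.......
+++++++++++++++++..++++++.....
+++++++++++++++++...++++++....
+++++++++++++++++++#+++++#....
++++++++++++++++++++++#+++....
++++++++++++++++++++++++......
++++++++++++...+++++++........
scene
##++...++##+++++###+.++++.....
####+++#####++####+....++.....
###########++#####......++....
#########+++#++####++...+.....
############+...+###+++++.....
.##+##+####++G++++G+#++++.....
...+##+###++++++++++G+++......
...+#++#+##+++++++++++++......
...++++++++++++++++++++.......
..+++++++++++++++GG++++.......
..+++++++++++++++G++++........
+++++++++++####++++++.........
+++++++++++++#+.++++..........
+++++++++++++++++##...........
.+++++++++++++..++............
..++++++++++..................
.++++++++++...................
++++++++++....................
++++++++......................
```

Call:
carry_out:
  translation:
    - [-0.0029, -0.004, -0.0012]
    - [-0.0029, -0.004, -0.0012]
    - [-0.0029, -0.004, -0.0012]
    - [-0.0029, -0.004, -0.0012]
    - [0, 0, 0]
    - [0, 0, 0]
    - [0, 0.007, -0.017]
    - [0, 0.008, -0.02]
    - [0, 0.008, -0.02]
    - [0, 0.008, -0.02]
    - [0, 0.008, -0.02]
    - [0, 0, 0]
  dr:
    - [4.1, -2.6, -1.1]
    - [0, 0, 0]
    - [0, 0, 0]
    - [0, 0, 0]
    - [0, 0, 0]
    - [0, 0, 0]
    - [0, 0, 0]
    - [0, 0, 0]
    - [0, 0, 0]
    - [0, 0, 0]
    - [0, 0, 0]
    - [0, 0, 0]
  claw: [0, 0, 0, 0, 0, 0, 0, 0, 0, 0, 0, 0]

```text
clock: 15.08
tool_pos: [0.4791, -0.3408, 0.1722]
orientation: [0.935, 0.314, 0.02, 0.162]
ft_force: [-0.2, -0.9, 0.7]
grip_width: 0.008
gripper_force: 0.0
```

```bash
cat > grid.py <<'E'
from h import *
def grid(n,z=.018):
  I=read_camera(n); C=calibration(n); print(n)
  for x in np.arange(.03,-.165,-.01):
    r=""
    for y in np.arange(.07,-.075,-.005):
      u,v=w2px(C,[*s2w(x,y),z]); q=I[int(round(v)),int(round(u))].astype(int)
      r+="G" if q[1]>q[0]+8 and q[1]>q[2]+8 else "#" if q.max()<55 else "+" if q.max()<110 else "."
    print(r)
E
python3 - <<'E'
from grid import *
s=st(); grid("scene"); grid("top"); print(sstep(0,0,.01),sstep(-.01,0,0),sstep(0,.01,0))
E
```

```text
15.08 stop [-0.0385 -0.0118] z 0.1722 F [-0.2 -0.9  0.7] q [-0.41  0.73  1.17  2.05 -0.9   0.64  0.33]
axes in stop [[0.565, 0.823, -0.064], [0.793, -0.52, 0.316], [0.227, -0.229, -0.946]]
scene
...............+.+............
.............+++++............
.............+++++............
.............++++++.....+++...
............++++++++...++.....
...........++++++++++..+++....
.....+#++++++.++++..+.++......
.....+######+######+++++......
....++#++++++..++##++#++......
....+++++++++++++++G++++......
..+++++++++++++++++G+++.......
+++++++++++++++++GGG##+.......
++++++++++++++++GGGG#+........
+++++++##########.+##+........
++++++++#########++##.........
+++++++++++++++..++##.........
++++++++++++++................
+++++++++..+..................
+++++++.......................
++++..........................
top
+++##+...........+++++++++....
+.................++++++++...+
....+..............+++++++++++
.+++++++..............++++++++
++++++++++............++++++++
+++++++++++..............+++++
+++++++++++++............+++++
++++++++++++++............+#++
+++++++++++++++.........+++.+.
+++++++++++++++++....+#+.+..+#
++++++++++++++++...##++++.+#.+
++++++++++++++++.+++.+.+++.+.+
++++++++++++++++..+..+++...++.
++++++++++++++....+#+.++.++...
+++++++++++.....+#+.++.+......
+++++++++.....++....++........
+++++++....++.....+...........
+++++++.++.....+..............
++++++++.....+...........+....
+++++.........................
[-0.0007  0.0031 -0.0095] [-0.0056 -0.008  -0.0022] [ 0.0082 -0.0052 -0.0023]
```

Call:
carry_out:
  translation:
    - [0.011, -0.022, -0.0185]
    - [0.011, -0.022, -0.0185]
    - [0.011, -0.022, -0.0185]
    - [0.011, -0.022, -0.0185]
    - [0, 0, 0]
    - [0, 0, 0]
    - [0, 0, 0]
    - [0, 0, 0]
  dr:
    - [0, 0, 0]
    - [0, 0, 0]
    - [0, 0, 0]
    - [0, 0, 0]
    - [2.6, 3.7, 1]
    - [2.6, 3.7, 1]
    - [2.6, 3.7, 1]
    - [0, 0, 0]
  claw: [0, 0, 0, 0, 0, 0, 0, 0]

```text
clock: 15.85
tool_pos: [0.4499, -0.2288, 0.2089]
orientation: [0.947, 0.3, 0.093, 0.064]
ft_force: [-0.3, -0.8, 0.3]
grip_width: 0.001
gripper_force: 0.0
```

```bash
python3 - <<'E'
from grid import *
s=st(); grid("scene"); grid("top")
I=read_camera("scene");C=calibration("scene")
for x in(-.06,-.075,-.09): print([I[tuple(int(round(k)) for k in w2px(C,[*s2w(x,y),.018])[::-1])].tolist() for y in(.02,0,-.02)])
E
```

```text
15.85 stop [-0.1027  0.0846] z 0.2089 F [-0.3 -0.8  0.3] q [-0.46  0.36  1.05  2.16 -0.62  0.65  0.03]
axes in stop [[0.568, 0.811, 0.138], [0.792, -0.585, 0.177], [0.224, 0.008, -0.974]]
scene
..............................
..............................
..............................
..............................
.......++.....................
..............................
.....+#+.+++..................
.....+###++#+##+#++...........
....+++GG+++....++#++++.......
....+++GGGGG++.++GGG.++.......
..++++GGGGGGG++GGGGGG++.......
+++++++GG+++GGGGGGGG+++.......
+++++++++++GG+GGGGGG#+........
++++++########+GG.G##+........
..++++++#########++##.........
..+++++++++++++..++##.........
+++++++++++++++++.............
++++++++++++++++++............
++++++++++++++++++............
+.++++++++++++++..............
top
....#++.#++.#+................
...+++++++++++++..............
.+..+++++++++++++++...........
...+#+++++++++++++.+++++++....
.+.+++++++++++++++++++++......
++++..++++++++++++++#++.......
++#++###+##+++++++++++........
+#++++#+#####+++###++++.......
+++++++GGG.++++.G#G####+......
+++++++++++++G+GGGGG#++.......
++++++++++++#GGGGGGG##+.......
+++++++++++++++GGGGG+#........
+++++++++++++++++GG#++........
++++++++++++++++++++#+........
..+++++++++++++++++++++.......
....+++++++++++++++++++++##+..
......++++++++++++++++++++#+++
+........++++++++++++++++##+++
+++++......+++++++++++++##++++
++++++++......++++++++++#++++#
[[57, 85, 72], [108, 109, 111], [62, 106, 81]]
[[70, 88, 83], [89, 90, 90], [84, 102, 92]]
[[50, 78, 66], [74, 95, 83], [54, 103, 74]]
```

Call:
carry_out:
  translation:
    - [0.017, -0.031, -0.0115]
    - [0.017, -0.031, -0.0115]
    - [0.017, -0.031, -0.0115]
    - [0.017, -0.031, -0.0115]
    - [0.017, -0.031, -0.0115]
    - [0, 0, 0]
  dr:
    - [0, 0, 0]
    - [0, 0, 0]
    - [0, 0, 0]
    - [0, 0, 0]
    - [0, 0, 0]
    - [0, 0, 0]
  claw: [0, 0, 0, 0, 0, 0]

```text
clock: 16.5
tool_pos: [0.4282, -0.093, 0.2373]
orientation: [0.945, 0.308, 0.087, 0.062]
ft_force: [-0.0, 0.6, 0.3]
grip_width: 0.003
gripper_force: 0.0
```

```bash
python3 - <<'E'
from h import *
c=calibration("top"); now=read_camera("top"); save("t9",now); old=cv2.imread("pics/top.png")[:,:,::-1]
def rect(I,cx,cy,yaw,z=.018):
    X,Y=np.meshgrid(np.arange(.045,-.0451,-.0045),np.arange(.054,-.0541,-.003),indexing="ij"); out=np.zeros(X.shape+(3,),int)
    for i in np.ndindex(X.shape):
        a=np.radians(yaw); x=cx+X[i]*np.cos(a)-Y[i]*np.sin(a); y=cy+X[i]*np.sin(a)+Y[i]*np.cos(a)
        u,v=w2px(c,[*s2w(x,y),z]); out[i]=cv2.getRectSubPix(I.astype(np.uint8),(1,1),(u,v))[0,0]
    return out
def ch(o):
    for r in o: print("".join("G" if q[1]>q[0]+10 and q[1]>q[2]+10 else "#" if q.max()<50 else "W" if q.min()>150 else "+" if q.max()<100 else "." for q in r))
print("old");o=rect(old,-.0933,.0038,1); ch(o)
print("now");n=rect(now,-.078,.003,0); ch(n)
st()
E
```

```text
old
.....................................
.....................................
...+++++.+++++++++++++++++++.+++++...
..+++++.W.+++++++++++++++++.W.++++...
..++++#+++##+##+#+#########++##+#+...
..+++++.GGGGGG+WWWWWWWGGGGGG.+#+++...
..++++GGGGGGGGG.......GGGGGGGG#+++...
..+++++GGGGGGGGGGGG..GGGGGGGGG#+++...
..+++++GGGGGGGGGGGG+.GGGGG+GGG#+++...
..+++++GGGGGGGGGGG+++GGGGG+GGG#+++...
..+++++GGGGGGGGGGG+++GGGGGGGGG#+++...
..+++++GGG+G+++GGGGGGGGGGGGGGG#+++...
..+++++GGGGG+++GGGGG.GG+GGGGGG#+++...
..+++++GGGG++GGGGGGG..GGGGGGGG#+++...
..++++GGGGGGGGGGGGGGGGGGGGGGGG#+++...
..++++G.GGGGGGGGGGGGGGGGGGGG.+#+++...
..++++++++++++++++++++++++#+.+#+#+...
..+++++.W.+++++++++++++++++.W.++++...
..++++++++++++++++++++++++++++++++...
.....................................
.....................................
now
...+++++WW.++++++++++................
...+++###+++++++++++++++++++.........
...++++..GGGG++++++++++++++.WW++++...
..++++GGGGGGGG.WWWWW.+####++..++++...
W.++++GGGGGGGGG..WWWW.GGGGGG+##+++...
..++++GGGGGGGGGGGGG.GGGGGGGG+G++++...
.++++GGGGGGGGGGGGG+.GGGGGGGGG#+++....
.++++GGGGGGGGGGGG+++GGGGGGGGG#+++....
.++++GGGG+G++GGGG+++GGGGG+GG+++++....
.+++GGGGGG+++GGGGGGGGGGGGGGG#++++....
++++GGGGG+GGGGGGGGGGGGGGGGGG#+++.....
++++GGGGGGGGGGGGG+WG++GGGGGG#+++.....
++++.GGGGGGGGGGGGGGGGGGGGGG+++++.....
++++WW+++++GGGGGGGGGGGGGGGG#+++......
++++.W++++++++++++GGGGGGG.G++++......
.....++++++++++++++++++++G+++++......
.............++++++++++.WW++++.......
....................++++++++++.......
...........................+++.......
..W..................................
.....................................
16.55 stop [-0.1669  0.2045] z 0.2373 F [ 1.1 -0.7  0.1] q [-1.08  0.07  1.24  2.27 -0.06  0.63 -0.74]
axes in stop [[0.557, 0.821, 0.127], [0.803, -0.571, 0.172], [0.214, 0.007, -0.977]]
```

```bash
python3 - <<'E'
from h import *
ims={"t6":cv2.imread("pics/t6.png")[:,:,::-1],"t7":np.load("t7.npy"),"t8":np.load("t8.npy"),"t9":cv2.imread("pics/t9.png")[:,:,::-1]}
for k,I in ims.items():
    print(k)
    for v in range(186,290,4): print("".join("G" if q[1]>q[0]+10 and q[1]>q[2]+10 else "#" if q.max()<50 else "W" if q.min()>150 else "+" if q.max()<100 else "." for q in I[v,318:404:2].astype(int)))
E
```

```text
t6
........++++...++++++++.++#+++###++++++++++
.........++++....+++++++.+##++###++WWWWW+++
++........++++....+++++++++#+###++.WWWWW#++
+++........++++...+++++++.+#+###++WWWW..+++
++++........+++++..++++++.+#+###+#.....++++
+++++.........++++.++++++++#+###+#.....++++
+++++++........+++++++++.+#++###+++++++++++
+++++++.........+++++++.++++#####++####++++
+++++++++....+++++++++##++++##########.++++
++++++..+.+++++++++++++++##+G########++.WWW
+++++..+++++++++#+++++++++GGGGGG####+++WWWW
++++++...++++#++++++++#######G+####+++.WWWW
++......++#++++++++.W.+###########WWWWWWWWW
.....+++...++++++WWWWWW.....++##+WWWWWWWWWW
..++.......++++++.WW.WWWWWWWWWWWWWWWWWWWWWW
+.......+++.++..WWWW.W.WWWWWWWWWWWW.WWWWWWW
.....++++++..WWWWWWWWWWWWWWWW..WW.WWWWWWWWW
.+++++++.WWWWWWWWWWWW.W..WW.WWW..W.WWWWWWWW
.+++..WWWWWWWWWWWW.WWWWW.WWW.WWWW.WWWWWWWWW
+.WWWWWWWWWWWWW..WW...WWW.WWWW.WWWWWWWWWWWW
WWWWWWWWWWWWWWW.WWWW..W.WWWW.W.W.WWWWWWWWWW
WWWWWWWWWWWWWWWWWW.W..WWWW...WWWWWWWWWWWWWW
.WWWWWWWWWWWWWWWW..WWWWWW...WW..WWWWWWWWWWW
WWWWWWWWWWWWWWWWWW..WWWWWW.WWW.WWWWWWWWWWWW
......WWWWWWWWW..WWWWWWWWWWWWWWWWWWWWWWWW
[... 2787 characters left out ...]
.......+++G#+++++...................WWWW
.........+++GGGGG##+++++..............WWWWW
......W+++#GGGGGGGWWW+#++++...........WWWWW
.....W++++GGGGGGGGGG.WWG+#++W.+......WWWWWW
.....++++GGGGG+GGGGG.GGGGGG.#+++.....WWWWWW
....+++G.GGG.G+GGGG+GGGGGGGG#++.....WWWWWWW
....+++WW#GGGGGGGGGGGGGGGG++++.....WWWWWWWW
.....W.++++++GGGGGGGGGGGGG+++......WWWWWWWW
...........++++++GGGGGGG++++......WWWWWWWWW
..............++++++GG.#+++.......WWWWWWWWW
WW.WW.............++WW++++.......WWWWWWWWWW
.....................++++.......WWWWWWWWWWW
.W..............................WWWWWWWWWWW
W...W..........................WWWWWWWWWWWW
.......WWW.....................WWWWWWWWWWWW
..............................WWWWWWWWWWWWW
```

```bash
python3 - <<'E'
from clr import *
s=st(); T=np.array(calibration("wrist")["extrinsics"]); m=R.from_quat(s["orientation"]).as_matrix(); print("cam in tool",m.T@(T[:3,3]-s["tool_pos"]),"axis",m.T@T[:3,2])
for k in[(0,11,0,-.145,-.02,.06),(0,11,0,-.145,-.02,.01),(0,11,0,-.10,-.02,.01),(7,22,0,-.10,-.005,.013),(7,22,0,-.04,-.005,.013)]: print(k,np.round(clear(*k),3))
for yw in(0,-180): print(yw,turn(target(0,11,yw)))
p=w2s(s["tool_pos"]); print(sstep(-.145-p[0],.06-p[1],.14-s["tool_pos"][2]))
E
```

```text
16.55 stop [-0.1669  0.2045] z 0.2373 F [ 1.1 -0.7  0.1] q [-1.08  0.07  1.24  2.27 -0.06  0.63 -0.74]
axes in stop [[0.557, 0.821, 0.127], [0.803, -0.571, 0.172], [0.214, 0.007, -0.977]]
cam in tool [ 0.07598114  0.00031474 -0.14483267] axis [-2.93267844e-01  6.32170214e-04  9.56030110e-01]
(0, 11, 0, -0.145, -0.02, 0.06) [0.013 0.122 0.048 0.014 0.112]
(0, 11, 0, -0.145, -0.02, 0.01) [0.051 0.164 0.059 0.028 0.062]
(0, 11, 0, -0.1, -0.02, 0.01) [0.052 0.128 0.053 0.019 0.062]
(7, 22, 0, -0.1, -0.005, 0.013) [0.076 0.125 0.076 0.094 0.057]
(7, 22, 0, -0.04, -0.005, 0.013) [0.018 0.083 0.018 0.072 0.057]
0 [  19.9    -5.36 -124.92]
-180 [ -4.52 -16.76  53.62]
[-0.1188  0.0835  0.0988]
```

Call:
carry_out:
  translation:
    - [-0.024, 0.0167, 0.02]
    - [-0.024, 0.0167, 0.02]
    - [-0.024, 0.0167, 0.02]
    - [-0.024, 0.0167, 0.02]
    - [-0.023, 0.0167, 0.019]
    - [0, 0, 0]
  dr:
    - [0, 0, 0]
    - [0, 0, 0]
    - [0, 0, 0]
    - [0, 0, 0]
    - [0, 0, 0]
    - [0, 0, 0]
  claw: [0, 0, 0, 0, 0, 0]

```text
clock: 17.05
tool_pos: [0.4057, -0.2085, 0.1659]
orientation: [0.948, 0.3, 0.085, 0.064]
ft_force: [-0.3, 0.2, 0.1]
grip_width: 0.004
gripper_force: 0.0
```

Call:
carry_out:
  translation:
    - [0, 0, 0]
    - [0, 0, 0]
    - [0, 0, 0]
    - [0, 0, 0]
    - [0, 0, 0]
    - [0, 0, 0]
    - [0, 0, 0]
    - [0, 0, 0]
    - [0, 0, 0]
    - [0, 0, 0]
    - [0, 0, 0]
    - [0, 0, 0]
    - [0, 0, 0]
    - [0, 0, 0]
    - [0, 0, 0]
    - [0, 0, 0]
    - [0, 0, 0]
    - [0, 0, 0]
    - [0, 0, 0]
  dr:
    - [1.1, -0.3, -6.94]
    - [1.1, -0.3, -6.94]
    - [1.1, -0.3, -6.94]
    - [1.1, -0.3, -6.94]
    - [1.1, -0.3, -6.94]
    - [1.1, -0.3, -6.94]
    - [1.1, -0.3, -6.94]
    - [1.1, -0.3, -6.94]
    - [1.1, -0.3, -6.94]
    - [1.1, -0.3, -6.94]
    - [1.1, -0.3, -6.94]
    - [1.1, -0.3, -6.94]
    - [1.1, -0.3, -6.94]
    - [1.1, -0.3, -6.94]
    - [1.1, -0.3, -6.94]
    - [1.1, -0.3, -6.94]
    - [1.1, -0.3, -6.94]
    - [1.1, -0.3, -6.94]
    - [0, 0, 0]
  claw: [0, 0, 0, 0, 0, 0, 0, 0, 0, 0, 0, 0, 0, 0, 0, 0, 0, 0, 0]

```text
clock: 18.63
tool_pos: [0.4096, -0.2004, 0.1674]
orientation: [0.164, 0.982, -0.095, -0.016]
ft_force: [0.5, -0.2, -0.6]
grip_width: 0.007
gripper_force: 0.0
```

```bash
python3 - <<'E'
from clr import *
s=st(); p=w2s(s["tool_pos"]); z=s["tool_pos"][2]; print(turn(target(0,11,0)),sstep(-.145-p[0],-.022-p[1],.06-z),sstep(0,0,-.01))
E
```

```text
18.63 stop [-0.1502  0.0982] z 0.1674 F [ 0.5 -0.2 -0.6] q [-0.17  0.34  0.46  2.13  0.06  0.71  1.46]
axes in stop [[-1.0, -0.001, 0.001], [-0.002, 0.981, -0.191], [-0.001, -0.191, -0.981]]
[-0.04 -0.05  0.09] [-0.0051 -0.0975  0.1284] [-0.      0.0019  0.0098]
```

Call:
carry_out:
  translation:
    - [-0.001, -0.0195, 0.0257]
    - [-0.001, -0.0195, 0.0257]
    - [-0.001, -0.0195, 0.0257]
    - [-0.001, -0.0195, 0.0257]
    - [-0.001, -0.0195, 0.0257]
    - [0, 0, 0]
  dr:
    - [0, 0, 0]
    - [0, 0, 0]
    - [0, 0, 0]
    - [0, 0, 0]
    - [0, 0, 0]
    - [0, 0, 0]
  claw: [0, 0, 0, 0, 0, 0]

```text
clock: 19.13
tool_pos: [0.37, -0.32, 0.0576]
orientation: [0.172, 0.98, -0.095, -0.018]
ft_force: [-0.5, 0.3, 0.5]
grip_width: 0.002
gripper_force: 0.0
```

```bash
python3 - <<'E'
from clr import *
s=st(); p=w2s(s["tool_pos"]); z=s["tool_pos"][2]; print(turn(target(0,11,0)),sstep(-.142-p[0],-.022-p[1],.0105-z),sstep(0.01,0,0))
E
```

```text
19.13 stop [-0.1485 -0.0278] z 0.0576 F [-0.5  0.3  0.5] q [ 0.19  0.59  0.38  2.13 -0.04  0.43  1.76]
axes in stop [[-1.0, 0.015, 0.003], [0.014, 0.981, -0.193], [-0.006, -0.193, -0.981]]
[-0.12 -0.35 -0.81] [-0.0066  0.0149  0.0451] [-0.01    0.0001 -0.0001]
```

Call:
carry_out:
  translation:
    - [-0.002, 0.005, 0.015]
    - [-0.002, 0.005, 0.015]
    - [-0.002, 0.004, 0.0135]
    - [-0.004, 0, 0]
    - [-0.006, 0, 0]
    - [-0.006, 0, 0]
    - [-0.006, 0, 0]
    - [-0.006, 0, 0]
    - [-0.006, 0, 0]
    - [-0.006, 0, 0]
    - [0, 0, 0]
  dr:
    - [0, 0, 0]
    - [0, 0, 0]
    - [0, 0, 0]
    - [0, 0, 0]
    - [0, 0, 0]
    - [0, 0, 0]
    - [0, 0, 0]
    - [0, 0, 0]
    - [0, 0, 0]
    - [0, 0, 0]
    - [0, 0, 0]
  claw: [0, 0, 0, 0, 0, 0, 0, 0, 0, 0, 0]

```text
clock: 20.05
tool_pos: [0.4211, -0.3266, 0.0159]
orientation: [0.167, 0.981, -0.094, -0.015]
ft_force: [-1.4, 0.1, 1.5]
grip_width: 0.002
gripper_force: 0.4
```

```bash
python3 - <<'E'
from clr import *
s=st(); p=w2s(s["tool_pos"]); z=s["tool_pos"][2]; print(turn(target(8,20,0)),sstep(-.102-p[0],-.012-p[1],.0135-z),sstep(0.01,0,0))
I=read_camera("top")
for v in range(190,270,4): print("".join("G" if q[1]>q[0]+10 and q[1]>q[2]+10 else "#" if q.max()<50 else "W" if q.min()>150 else "+" if q.max()<100 else "." for q in I[v,318:404:2].astype(int)))
E
```

```text
20.05 stop [-0.0981 -0.0173] z 0.0159 F [-1.4  0.1  1.5] q [ 0.2   0.72  0.33  2.02 -0.07  0.41  1.75]
axes in stop [[-1.0, 0.005, -0.003], [0.005, 0.982, -0.19], [0.002, -0.19, -0.982]]
[ 8.82 -7.64  1.82] [0.004  0.0056 0.0013] [-0.01    0.0001  0.    ]
.........+++++....WWWWWWWWWWWWWWWWWWWWWWWWW
......+++++++++++.WWWWWWWWWWWWWWWWWWWWWWWWW
......++++++++++++.WWWWWWWWWWWWWWWWWWWWWWWW
....++...++++++..+++++.WWWWWWWWWWWWWWWWWWWW
...+....++++++++++++..+++++.WWWWWWWWWWWWWWW
..+..+++++++++++++++++++..+++++.WWWWWWWWWWW
.+++++++++++++++++++++++++++..++++++++..WWW
+++++++++++++++++++++++++++++++..+++++++++W
++++++++++++++++++++++++++++++++++++#+++++W
+++++++++++++++++++++++++++++++...+++++++.W
++++++++++++++++++++++++++++++...+..+++.+WW
+++++++++++++++++++++++++++++...#....+.+WWW
++++++++++++++++++++++++++++++.+....+.+WWWW
+++++++++++++++++++++++++++++++....+.+WWWWW
++++++++++++++++++++++++++++++....+.+WWWWWW
++++++++++++++++++++++++++++++...+.+WWWWWWW
++++++++++++++++++++++++++++++.++.#+++++..+
+++++++++++++++++++++++++++++.+++++...+++++
++++++++++++++++++++++++++++++++++W+.+..+++
+++++++++++++++++++++++++++++++#+...+..++++
```

Call:
carry_out:
  translation:
    - [0.015, 0, 0]
    - [0.015, 0, 0]
    - [0.01, 0.001, 0.005]
    - [0, 0, 0]
  dr:
    - [0, 0, 0]
    - [0, 0, 0]
    - [0, 0, 0]
    - [0, 0, 0]
  claw: [0, 0, 0, 0]

```text
clock: 20.43
tool_pos: [0.38, -0.3121, 0.01]
orientation: [0.168, 0.981, -0.094, -0.016]
ft_force: [-0.6, 0.4, 0.3]
grip_width: 0.002
gripper_force: 0.0
```

```bash
python3 - <<'E'
from clr import *
s=st(); p=w2s(s["tool_pos"])
for n in("top","scene"):
  I=read_camera(n); C=calibration(n); print(n)
  for x in np.arange(.03,-.15,-.006):
    r=""
    for y in np.arange(.07,-.075,-.004):
      u,v=w2px(C,[*s2w(x,y),.018]); q=I[int(round(v)),int(round(u))].astype(int)
      r+="G" if q[1]>q[0]+8 and q[1]>q[2]+8 else "#" if q.max()<50 else "W" if q.min()>140 else "+" if q.max()<100 else "."
    print("%+.3f "%x+r)
E
```

```text
20.43 stop [-0.1416 -0.017 ] z 0.01 F [-0.6  0.4  0.3] q [ 0.2   0.69  0.33  2.12 -0.06  0.33  1.75]
axes in stop [[-1.0, 0.006, 0.0], [0.006, 0.982, -0.19], [-0.002, -0.19, -0.982]]
top
+0.030 ........WWWWWWWWWWWWWWWWWWWWWWWWWWWWW
+0.024 .........WWWWWWWWWWWWWWWWWWWWWWWWWWWW
+0.018 .....W..WWWWWWWWWWWWWWWWWWWWWWWWWWWWW
+0.012 ....WW..WWWWWWWWWWWWWWWWWWW..WW.WWWWW
+0.006 ..WW.W.W..W..W.W..W..W.W..W..W..WWWWW
+0.000 ..W..++++++.++.++++.++.++.++++.+WWWWW
-0.006 ..W.............................WWWWW
-0.012 ..WW...........................WWWWWW
-0.018 ..WW...........................WWWWWW
-0.024 ..W+++.++.++++++++++++.+++....WWWWWWW
-0.030 ...+++WW+++++++++++++WW+++WWWWWWWWWWW
-0.036 .+##+#+G##G#WW.WW+G#+++#++.WWWWWWWWWW
-0.042 +++++++GGGG+WWW.WGGGGGG+++WWWWWWWWWWW
-0.048 +++++++++++++GG.GGGGGGG+++.WWWWWWWWWW
-0.054 +++++++++++++++++++++++#++WW++++.WWWW
-0.060 +++++++++++++++++++++++++++++++++++WW
-0.066 ++++++++++++++++++++++++++++++#++++WW
-0.072 .++++++++++++++++++++++++++++#+++++WW
-0.078 +++++++++++++++++++++++++++++#+++++WW
-0.084 ++++++++++++++++++++++++++++++++++.WW
-0.090 ++++++
[... 1092 characters left out ...]
++++#+##+##+#++++++.WWWW.
-0.060 ...+++++++++++++++#+#++++++++++++.+++
-0.066 ++++++++.+++++++#++###++##+++++++++++
-0.072 ...++++G++++++#++++++##+##########.++
-0.078 ...++++++++++#++##+##+####++.....WWWW
-0.084 ++++++++++++++#+##++#++#+#+.WWWWWWWWW
-0.090 +++++++++++++++++######+###.WWWWWWW..
-0.096 ..++++++++++####+########+++.......+.
-0.102 ...++++##+++####+++++++++++.....WWWWW
-0.108 ...++++++++#####+++++######.WWWWWWWWW
-0.114 ++++++++++#################+WWWWWWWWW
-0.120 ++++.....++##############+++.....WWWW
-0.126 .....++++++##+#+#########+.......WWWW
-0.132 ..+++++++++++++++########+++++.WWWW..
-0.138 ..++++++++++++++++#######+++++.WWWW..
-0.144 ...+++++++++++++++#######++....WWWW..
```

Call:
carry_out:
  translation:
    - [-0.008, 0.007, -0.0025]
    - [-0.008, 0.007, -0.0025]
    - [-0.008, 0.0065, -0.0025]
    - [0, 0, 0]
    - [0, 0, 0]
    - [0, 0, 0]
  dr:
    - [0, 0, 0]
    - [0, 0, 0]
    - [0, 0, 0]
    - [4.4, -3.8, 0.9]
    - [4.4, -3.8, 0.9]
    - [0, 0, 0]
  claw: [0, 0, 0, 0, 0, 0]

```text
clock: 21.03
tool_pos: [0.4104, -0.3002, 0.014]
orientation: [0.171, 0.973, -0.154, 0.014]
ft_force: [0.0, -0.1, 0.4]
grip_width: 0.003
gripper_force: 0.0
```

```bash
python3 - <<'E'
from clr import *
s=st(); p=w2s(s["tool_pos"]); z=s["tool_pos"][2]; print(turn(target(8,20,0)),sstep(-.105-p[0],.005-p[1],.0125-z),sstep(0.01,0,0),sstep(0,0,.01))
E
```

```text
21.03 stop [-0.1168  0.0042] z 0.014 F [ 0.  -0.1  0.4] q [0.01 0.72 0.42 2.15 0.12 0.24 1.43]
axes in stop [[-0.997, 0.002, -0.08], [0.026, 0.955, -0.295], [0.075, -0.296, -0.952]]
[ 2.61 -3.3   0.96] [-0.0116  0.0015  0.0021] [-0.01    0.0003  0.0008] [-0.0008 -0.0029 -0.0095]
```

Call:
carry_out:
  translation:
    - [-0.0055, 0.0005, 0.001]
    - [-0.0055, 0.0002, 0.0006]
    - [-0.0055, 0.0002, 0.0006]
    - [-0.0055, 0.0002, 0.0006]
    - [-0.0055, 0.0002, 0.0005]
    - [-0.0055, 0.0002, 0.0005]
    - [-0.0055, 0.0002, 0.0005]
    - [-0.0055, 0.0002, 0.0005]
    - [-0.0055, 0.0002, 0.0005]
    - [-0.0055, 0.0002, 0.0005]
    - [0, 0, 0]
  dr:
    - [0, 0, 0]
    - [0, 0, 0]
    - [0, 0, 0]
    - [0, 0, 0]
    - [0, 0, 0]
    - [0, -1, 0]
    - [0, -1, 0]
    - [0, -1, 0]
    - [0, 0, 0]
    - [0, 0, 0]
    - [0, 0, 0]
  claw: [0, 0, 0, 0, 0, 0, 0, 0, 0, 0, 0]

```text
clock: 21.95
tool_pos: [0.4632, -0.3212, 0.0138]
orientation: [0.169, 0.972, -0.158, 0.041]
ft_force: [-0.2, -0.1, 0.1]
grip_width: 0.002
gripper_force: 0.1
```

```bash
python3 - <<'E'
from clr import *
s=st(); p=w2s(s["tool_pos"]); z=s["tool_pos"][2]; print(sstep(-.041-p[0],.005-p[1],.0115-z),sstep(0.01,0,0))
E
```

```text
21.95 stop [-0.06    0.0016] z 0.0138 F [-0.2 -0.1  0.1] q [0.04 0.75 0.41 2.05 0.12 0.25 1.44]
axes in stop [[-0.991, -0.008, -0.132], [0.031, 0.956, -0.293], [0.129, -0.295, -0.947]]
[-0.0186  0.0045  0.0037] [-0.0099  0.0003  0.0013]
```

Call:
carry_out:
  translation:
    - [-0.005, 0.001, 0.0015]
    - [-0.005, 0.001, 0.0015]
    - [-0.005, 0.001, 0.0012]
    - [-0.004, 0.0008, 0.001]
    - [0, 0, 0]
    - [0, 0, 0]
  dr:
    - [0, 0, 0]
    - [0, 0, 0]
    - [0, 0, 0]
    - [0, 0, 0]
    - [0, 0, 0]
    - [0, 0, 0]
  claw: [0, 0, 0, 0, 0, 0]

```text
clock: 22.45
tool_pos: [0.4786, -0.3247, 0.0091]
orientation: [0.17, 0.972, -0.158, 0.037]
ft_force: [-3.9, 1.4, 0.7]
grip_width: 0.005
gripper_force: 2.2
```

Call:
carry_out:
  translation:
    - [0.004, 0, 0]
    - [0.008, 0, 0]
    - [0.012, 0, -0.001]
    - [0, 0, 0]
    - [0, 0, 0]
    - [0, 0, 0]
    - [0.012, -0.002, -0.005]
    - [0.014, -0.002, -0.006]
    - [0.014, -0.004, -0.01]
    - [0, -0.007, -0.024]
    - [0, -0.007, -0.024]
    - [0, -0.007, -0.024]
  dr:
    - [0, 0, 0]
    - [0, 0, 0]
    - [0, 0, 0]
    - [0, 0, 0]
    - [0, 0, 0]
    - [0, 0, 0]
    - [0, 0, 0]
    - [0, 0, 0]
    - [0, 0, 0]
    - [0, 0, 0]
    - [0, 0, 0]
    - [0, 0, 0]
  claw: [0, 0, 0, 0, 0, 0, 0, 0, 0, 0, 0, 0]

```text
clock: 23.45
tool_pos: [0.4083, -0.3006, 0.1]
orientation: [0.169, 0.972, -0.158, 0.039]
ft_force: [0.9, 0.8, 0.9]
grip_width: 0.003
gripper_force: 0.0
```

```bash
python3 - <<'E'
from clr import *
s=st(); p=w2s(s["tool_pos"])
I=read_camera("top"); save("t10",I)
for v in range(186,262,2): print("%d "%v+"".join("G" if q[1]>q[0]+10 and q[1]>q[2]+10 else "#" if q.max()<45 else "W" if q.min()>150 else "+" if q.max()<90 else "." for q in I[v,318:408].astype(int)))
print(sstep(0,0,.01),sstep(.01,0,0))
E
```

```text
23.45 stop [-0.1186  0.0031] z 0.1 F [0.9 0.8 0.9] q [-0.03  0.51  0.47  2.19  0.2   0.36  1.41]
axes in stop [[-0.991, -0.008, -0.13], [0.031, 0.955, -0.293], [0.127, -0.295, -0.947]]
186 ++++................................WWWWWWWWWWWWWWWWWWWWWWWWWWWWWWWWWWWWWWWWWWWWWWWWWWWWWW
188 ++..................................WWWWWWWWWWWWWWWWWWWWWWWWWWWWWWWWWWWWWWWWWWWWWWWWWWWWWW
190 ....................................WWWWWWWWWWWWWWWWWWWWWWWWWWWWWWWWWWWWWWWWWWWWWWWWWWWWWW
192 ....................................WWWWWWWWWWWWWWWWWWWWWWWWWWWWWWWWWWWWWWWWWWWWWWWWWWWWWW
194 ....................................WWWWWWWWWWWWWWWWWWWWWWWWWWWWWWWWWWWWWWWWWWWWWWWWWWWWWW
196 ........................+###+.......WWWWWWWWWWWWWWWWWWWWWWWWWWWWWWWWWWWWWWWWWWWWWWWWWWWWWW
198 .......................+##########+....WWWWWWWWWWWWWWWWWWWWWWWWWWWWWWWWWWWWWWWWWWWWWWWWWWW
200 ......................+###+++###########++...WWWWWWWWWWWWWWWWWWWWWWWWWWWWWWWWWWWWWWWWWWWWW
202 .....................+#######++++++###########++...WWWWWWWWWWWWWWWWWWWWWWWWWWWWWWWWWWWWWWW
204 .....................########+..+####+#++###########++..
[... 2046 characters left out ...]
+++++..++++++++++++.+++..............W....................WWWWWWWWWWWWWWWWWWWW
250 +...+...+++++++++..+++#+++#+++++.++++#++++............................WWWWWWWWWWWWWWWWWWWW
252 .......+++++++++..+++#++++++#++++..++#++++++++++........W.............WWWWWWWWWWWWWWWWWWWW
254 ......+++++++++..++++#+++#++#+++++..++#++++++++++###+................WWWWWWWWWWWWWWWWWWWWW
256 ......+++++++++..+++##+++++#+#+++++.+++#+++++++++#+..................WWWWWWWWWWWWWWWWWWWWW
258 .....+++++++++..+++###+#++###++++++..++##+++++++++..................WWWWWWWWWWWWWWWWWWWWWW
260 ....++++++++++..+++#####++##++++++++.+++##++++++#+++...++..........WWWWWWWWWWWWWWWWWWWWWWW
[-0.0014 -0.0029 -0.0095] [-0.0099  0.0003  0.0013]
```

```bash
python3 - <<'E'
from h import *
from scipy.optimize import least_squares
c=calibration("top")
def fit(px,nf):
    def pts(v):
        th,b,y,yaw=v; out=[]
        for s,n,t in((.074,nf,.047),(.074,nf,-.047),(0,.014,-.047),(0,.014,.047)):
            x=s*np.cos(th)-n*np.sin(th); z=s*np.sin(th)+n*np.cos(th)
            w=s2w(b+x*np.cos(yaw)-t*np.sin(yaw),y+x*np.sin(yaw)+t*np.cos(yaw)); out.append([w[0],w[1],z+.004])
        return np.array(out)
    f=lambda v:(np.array([w2px(c,p) for p in pts(v)])-px).ravel()
    r=least_squares(f,[1,-.03,0,0],x_scale=[.1,.01,.01,.1]); th,b=r.x[:2]
    print(nf,"th",np.degrees(th).round(1),"b",b.round(4),"y",r.x[2].round(4),"yaw",np.degrees(r.x[3]).round(1),"res",np.abs(f(r.x)).max().round(1),"edge",(b+.074*np.cos(th)).round(4),(.074*np.sin(th)+.004).round(4))
new=np.array([(343,196),(389,210.5),(376,233.5),(333,220.5)]); old=np.array([(150,83),(288,130),(245,208),(117,163)])/3+[300,170]-.33
for nf in(0,.014): fit(new,nf); fit(old,nf)
E
```

```text
0 th 69.1 b -0.0194 y 0.0151 yaw 1.0 res 1.1 edge 0.007 0.0731
0 th 62.7 b -0.0255 y 0.0021 yaw -0.7 res 0.8 edge 0.0084 0.0698
0.014 th 57.5 b -0.0211 y 0.0153 yaw 1.0 res 1.1 edge 0.0186 0.0664
0.014 th 50.9 b -0.0275 y 0.0023 yaw -0.7 res 0.9 edge 0.0191 0.0615
```

```bash
python3 - <<'E'
from clr import *
res=[]
for B in(15,18,20,22):
  for left in(4,6,8,10,12,14,17):
    for yaw in(-90,-100,-110,-120,-125,-130,-140):
      for y in(-.005,0,.005,.01):
        c=clear(B,left,yaw,.040,y,.058); res.append((min(*c[:4],c[4]-.077),B,left,yaw,y,np.round(c,3).tolist()))
res.sort(key=lambda r:-r[0])
for y in(-.005,0,.005,.01): print([r for r in res if r[4]==y][:2])
for p in[(-.05,0.005,.14),(-.02,0.005,.11),(.01,0.003,.095),(.039,-.002,.088),(.04,-.002,.075),(.04,-.002,.058)]: print(p,np.round(clear(20,10,-120,*p),3))
s=st(); print(turn(target(20,11,-120)),sstep(.04,0.005,.07))
E
```

```text
[(np.float64(0.005158285391496296), 18, 10, -120, -0.005, [0.005, 0.041, 0.008, 0.006, 0.085]), (np.float64(0.004097919227079777), 20, 10, -120, -0.005, [0.007, 0.042, 0.012, 0.006, 0.081])]
[(np.float64(0.0026472434869797418), 22, 8, -110, 0, [0.004, 0.042, 0.017, 0.003, 0.08]), (np.float64(0.0025014543337835878), 20, 10, -120, 0, [0.003, 0.038, 0.01, 0.01, 0.081])]
[(np.float64(0.0007778586841288467), 20, 8, -120, 0.005, [0.001, 0.035, 0.011, 0.005, 0.082]), (np.float64(0.0006443714072854045), 22, 8, -120, 0.005, [0.002, 0.036, 0.015, 0.007, 0.078])]
[(np.float64(0.000578953973060143), 22, 6, -120, 0.01, [0.001, 0.033, 0.016, 0.002, 0.078]), (np.float64(-8.545564077019549e-05), 22, 6, -110, 0.01, [-0.0, 0.034, 0.016, 0.002, 0.08])]
(-0.05, 0.005, 0.14) [0.045 0.067 0.038 0.023 0.163]
(-0.02, 0.005, 0.11) [0.03  0.052 0.032 0.004 0.133]
(0.01, 0.003, 0.095) [ 0.015  0.039  0.033 -0.006  0.118]
(0.039, -0.002, 0.088) [ 0.004  0.03   0.025 -0.008  0.111]
(0.04, -0.002, 0.075) [ 0.004  0.032  0.02  -0.002  0.098]
(0.04, -0.002, 0.058) [0.004 0.039 0.011 0.008 0.081]
23.5 stop [-0.1169  0.0024] z 0.1037 F [ 1.2 -1.3  1.5] q [-0.03  0.5   0.48  2.19  0.2   0.36  1.41]
axes in stop [[-0.991, -0.006, -0.135], [0.034, 0.956, -0.293], [0.131, -0.295, -0.947]]
[-16.49  -0.33 120.93] [-0.0491 -0.0144 -0.0625]
```

Call:
carry_out:
  translation:
    - [-0.005, -0.007, -0.03]
    - [-0.02, -0.005, -0.021]
    - [-0.025, -0.003, -0.012]
    - [0, 0, 0]
  dr:
    - [0, 0, 0]
    - [0, 0, 0]
    - [0, 0, 0]
    - [0, 0, 0]
  claw: [0, 0, 0, 0]

```text
clock: 23.83
tool_pos: [0.4556, -0.3114, 0.1739]
orientation: [0.169, 0.972, -0.158, 0.045]
ft_force: [1.8, -0.8, -0.0]
grip_width: 0.006
gripper_force: 0.0
```

```bash
python3 - <<'E'
from clr import *
s=st(); t=turn(target(18,12,-120)); print(t,np.linalg.norm(t),(t/18).round(3))
E
```

```text
23.83 stop [-0.0704  0.0084] z 0.1739 F [ 1.8 -0.8 -0. ] q [-0.04  0.42  0.48  2.05  0.19  0.57  1.45]
axes in stop [[-0.99, -0.01, -0.141], [0.032, 0.956, -0.293], [0.138, -0.294, -0.946]]
[-1.3300e+01 -6.0000e-02  1.2051e+02] 121.2417160056719 [-7.390e-01 -3.000e-03  6.695e+00]
```

Call:
carry_out:
  translation:
    - [0, 0, 0]
    - [0, 0, 0]
    - [0, 0, 0]
    - [0, 0, 0]
    - [0, 0, 0]
    - [0, 0, 0]
    - [0, 0, 0]
    - [0, 0, 0]
    - [0, 0, 0]
    - [0, 0, 0]
    - [0, 0, 0]
    - [0, 0, 0]
    - [0, 0, 0]
    - [0, 0, 0]
    - [0, 0, 0]
    - [0, 0, 0]
    - [0, 0, 0]
    - [0, 0, 0]
    - [0, 0, 0]
  dr:
    - [-0.74, 0, 6.7]
    - [-0.74, 0, 6.7]
    - [-0.74, 0, 6.7]
    - [-0.74, 0, 6.7]
    - [-0.74, 0, 6.7]
    - [-0.74, 0, 6.7]
    - [-0.74, 0, 6.7]
    - [-0.74, 0, 6.7]
    - [-0.74, 0, 6.7]
    - [-0.74, 0, 6.7]
    - [-0.74, 0, 6.7]
    - [-0.74, 0, 6.7]
    - [-0.74, 0, 6.7]
    - [-0.74, 0, 6.7]
    - [-0.74, 0, 6.7]
    - [-0.74, 0, 6.7]
    - [-0.74, 0, 6.7]
    - [-0.74, 0, 6.7]
    - [0, 0, 0]
  claw: [0, 0, 0, 0, 0, 0, 0, 0, 0, 0, 0, 0, 0, 0, 0, 0, 0, 0, 0]

```text
clock: 25.42
tool_pos: [0.4481, -0.3095, 0.1691]
orientation: [0.922, 0.343, 0.05, 0.172]
ft_force: [0.6, 0.3, -0.1]
grip_width: -0.001
gripper_force: 0.0
```

```bash
python3 - <<'E'
from clr import *
s=st(); p=w2s(s["tool_pos"]); z=s["tool_pos"][2]; print(turn(target(18,12,-120)))
for a in[(-.03,.01,.115),(.01,.006,.098),(.041,0,.09)]: print(a,sstep(a[0]-p[0],a[1]-p[1],a[2]-z))
E
```

```text
25.42 stop [-0.0781  0.0077] z 0.1691 F [ 0.6  0.3 -0.1] q [-0.29  0.45  0.88  2.19 -0.54  0.36  0.09]
axes in stop [[0.507, 0.862, -0.027], [0.812, -0.466, 0.352], [0.291, -0.2, -0.936]]
[-0.59  0.42 -0.31]
(-0.03, 0.01, 0.115) [0.0278 0.0189 0.0641]
(0.01, 0.006, 0.098) [0.045  0.0473 0.0925]
(0.041, 0, 0.09) [0.0558 0.0724 0.1102]
```

Call:
carry_out:
  translation:
    - [0.0113, 0.0118, 0.0231]
    - [0.0113, 0.0118, 0.0231]
    - [0.0113, 0.0118, 0.0231]
    - [0.0111, 0.0118, 0.0221]
    - [0.0036, 0.0084, 0.0059]
    - [0.0036, 0.0084, 0.0059]
    - [0.0036, 0.0084, 0.0059]
    - [0, 0, 0]
  dr:
    - [0, 0, 0]
    - [0, 0, 0]
    - [0, 0, 0]
    - [0, 0, 0]
    - [0, 0, 0]
    - [0, 0, 0]
    - [0, 0, 0]
    - [0, 0, 0]
  claw: [0, 0, 0, 0, 0, 0, 0, 0]

```text
clock: 26.08
tool_pos: [0.5599, -0.3559, 0.0909]
orientation: [0.921, 0.346, 0.049, 0.173]
ft_force: [0.6, -0.4, 0.2]
grip_width: 0.003
gripper_force: 0.0
```

```bash
python3 - <<'E'
from clr import *
s=st(); p=w2s(s["tool_pos"]); z=s["tool_pos"][2]; print(s["tau"].round(1),turn(target(18,12,-120)))
for a in[(.042,-.002,.057),(.042,-.002,.075)]: print(a,sstep(a[0]-p[0],a[1]-p[1],a[2]-z))
I=read_camera("top")
for v in range(200,240,2): print("%d "%v+"".join("G" if q[1]>q[0]+10 and q[1]>q[2]+10 else "#" if q.max()<45 else "W" if q.min()>150 else "+" if q.max()<90 else "." for q in I[v,318:408].astype(int)))
E
```

```text
26.08 stop [0.0428 0.0004] z 0.0909 F [ 0.6 -0.4  0.2] q [-0.06  0.72  0.64  1.92 -0.68  0.35  0.15]
axes in stop [[0.5, 0.866, -0.028], [0.815, -0.459, 0.352], [0.292, -0.199, -0.935]]
[  0.6 -49.9  12.5 -16.   -0.1  -1.3  -0.1] [-0.54  0.37  0.13]
(0.042, -0.002, 0.057) [-0.0015 -0.0115  0.032 ]
(0.042, -0.002, 0.075) [-0.002  -0.0051  0.0151]
200 .......................+..++++++++++++++++++++++++++++++.............+++++...........+++.W
202 .............+......+.+++++++++++++++++++++++++++++++.............+++++...........++...WWW
204 ......+........+.+.+++++++++++++++++++++++++++++++..............+++............++....WWWWW
206 .....+......++++++.+++++++++++++++++++++++++++++++...........+++............++....WWWWWWWW
208 .....+.+..+++++++++++++++++++++++++++++++++++++++........++++............++++..WWWWWWWWWWW
210 ..+..+++++++++++++++++++++++++++++++++++++++++++......++++.............+....WWWWWWWWWWWWWW
212 .++++++++++++++++++++++++++++++++++++++++++++++.....+++.............++...WWWWWWWWWWWWWWWWW
214 +++++++++++++++++++++++++++++++++++++++++++++++..++..............++..++WWWWWWWWWWWW
[... 447 characters left out ...]
+########+...........WWWWWWWWWWWWWW
226 ++++++++++++++++++++++++++++++++++++++++.......+++++##++#######+...........WWWWWWWWWWWWWWW
228 ++++++++++++++++++++++++++++++++++++++......++++##############+..........WWWWWWWWWWWWWWWWW
230 +++++++++++++++++++++++++++++++++++++....+++++####++#########...........WWWWWWWWWWWWWWWWWW
232 +++++++++++++++++++++++++++++++++++...++++....+++++++######+.WWWWW.....WWWWWWWWWWWWWWWWWWW
234 ++++++++++++++++++++++++++++++++++.+++++.........WW.....+++.WWWWWWWWWWWWWWWWWWWWWWWWWWWWWW
236 +++++++++++++++++++++++++++++++++++...........WWWWWWWWWWWWWWWWWWWWWWWWWWWWWWWWWWWWWWWWWWWW
238 +++++++++++++++++++++++++++++++.............WWWWWWWWWWWWWWWWWWWWWWWWWWWWWWWWWWWWWWWWWWWWWW
```

Carrier still leans unchanged. Descend behind the edge.

Call:
carry_out:
  translation:
    - [-0.0005, -0.0038, 0.0107]
    - [-0.0005, -0.0038, 0.0107]
    - [-0.0005, -0.0038, 0.0105]
    - [0, 0, 0]
  dr:
    - [0, 0, 0]
    - [0, 0, 0]
    - [0, 0, 0]
    - [0, 0, 0]
  claw: [0, 0, 0, 0]

```text
clock: 26.47
tool_pos: [0.5551, -0.3561, 0.0558]
orientation: [0.922, 0.345, 0.048, 0.171]
ft_force: [-0.4, 1.1, 0.6]
grip_width: 0.007
gripper_force: 0.0
```

```bash
python3 - <<'E'
from clr import *
s=st(); print(sstep(-.01,0,0),sstep(0,0,.01),sstep(0,.01,0))
I=read_camera("top")
for v in range(216,236,4): print("%d "%v+"".join("G" if q[1]>q[0]+10 and q[1]>q[2]+10 else "#" if q.max()<45 else "W" if q.min()>150 else "+" if q.max()<90 else "." for q in I[v,318:408].astype(int)))
E
```

```text
26.47 stop [ 0.0382 -0.0014] z 0.0558 F [-0.4  1.1  0.6] q [ 0.    0.76  0.56  1.93 -0.72  0.28  0.18]
axes in stop [[0.502, 0.864, -0.029], [0.816, -0.462, 0.348], [0.288, -0.198, -0.937]]
[-0.005  -0.0082 -0.0029] [-0.0003  0.0035 -0.0094] [ 0.0086 -0.0046 -0.002 ]
216 ++++++++++++++++++++++++++++++++++++++++++++++++.......+++.....................WWWWWWWWWWW
220 ++++++++++++++++++++++++++++++++++++++++++++++...+++..............+......+.....WWWWWWWWWWW
224 ++++++++++++++++++++++++++++++++++++++++++++..............++.+##+...........WWWWWWWWWWWWWW
228 +++++++++++++++++++++++++++++++++++++++++............+++######+..........WWWWWWWWWWWWWWWWW
232 ++++++++++++++++++++++++++++++++++++++.......++++++++######+.WWWWW.....WWWWWWWWWWWWWWWWWWW
```

Call:
carry_out:
  translation:
    - [-0.0041, -0.0056, -0.0051]
    - [-0.0077, -0.0095, -0.0119]
    - [-0.0092, -0.013, -0.0099]
    - [-0.009, -0.0144, -0.0061]
    - [-0.006, -0.0098, -0.0035]
    - [0, 0, 0]
    - [0, 0, 0]
    - [0, 0, 0]
  dr:
    - [0, 0, 0]
    - [0, 0, 0]
    - [0, 0, 0]
    - [0, 0, 0]
    - [0, 0, 0]
    - [0, 0, 0]
    - [0, 0, 0]
    - [0, 0, 0]
  claw: [0, 0, 0, 0, 0, 0, 0, 0]

```text
clock: 27.18
tool_pos: [0.4909, -0.3337, 0.0752]
orientation: [0.921, 0.345, 0.05, 0.173]
ft_force: [0.6, -0.3, -0.6]
grip_width: 0.006
gripper_force: 0.0
```

```bash
python3 - <<'E'
from clr import *
s=st(); print(s["gripper_force"],sstep(0,0,.06),sstep(-.01,0,0),sstep(0,.01,0))
for n in("scene","top"):
  I=read_camera(n); C=calibration(n); print(n)
  for x in np.arange(.03,-.15,-.006):
    r=""
    for y in np.arange(.08,-.075,-.004):
      u,v=w2px(C,[*s2w(x,y),.018]); q=I[int(round(v)),int(round(u))].astype(int)
      r+="G" if q[1]>q[0]+8 and q[1]>q[2]+8 else "#" if q.max()<50 else "W" if q.min()>140 else "+" if q.max()<100 else "."
    print("%+.3f "%x+r)
E
```

```text
27.18 stop [-0.0298 -0.0012] z 0.0752 F [ 0.6 -0.3 -0.6] q [-0.01  0.64  0.55  2.1  -0.76  0.21  0.27]
axes in stop [[0.503, 0.864, -0.026], [0.813, -0.462, 0.353], [0.293, -0.199, -0.935]]
0.0 [-0.0016  0.0212 -0.0561] [-0.005  -0.0081 -0.0029] [ 0.0086 -0.0046 -0.002 ]
scene
+0.030 ####..WWWW.+##..++#####.WWW.......WWWWW
+0.024 ######+++.###+.+++####+......+++..WWWWW
+0.018 ############+..++++###+.........+.WWWWW
+0.012 ############+.++++.............+..WWWWW
+0.006 #############++++.....WWW.WW......WWWWW
+0.000 ##############++.....WWWWWWWW.......WWW
-0.006 #########+####+.......WWWWWW....WW..WWW
-0.012 #########++###+........WWWW....WWW.WWWW
-0.018 ++###++######+..........WWW....WWWWWWWW
-0.024 ..++###+#++##+...........W.....WWWWWWWW
-0.030 WW....+##+###+................WWWWWWWWW
-0.036 WWWWWW.++++++++..............WWWWWWWWWW
-0.042 WWWW...++++++++++++++++++++++.WWWWWWWWW
-0.048 WWWWW+++++++++++++++++++++++..WWWWWWWWW
-0.054 WWWW.+++++++++++++++++++++++.WWWWWWWWWW
-0.060 WWWWW.++++++++++++++++++++++.WWWWWWWWWW
-0.066 W..W.+++++++++++++++++++++++WWWWWWWWWWW
-0.072 W.....++++++++++
[... 1301 characters left out ...]
60 +++++++++++++++++++++....+++++++WWWWWWW
-0.066 +++++++++++++++++++++++....+++++#++.WWW
-0.072 ++++++++++++++++++++++++.....++++++++WW
-0.078 ++++++++++++++++++++++++++...++++++#++W
-0.084 +++++++++++++++++++++++++++.+#++++#+++W
-0.090 ++++++++++++++++++++++++++++#++++#+++.W
-0.096 ++++++++++++++++++++++++++++++++#++++WW
-0.102 ++++++++++++++++++++++++++++++++++++WWW
-0.108 +++++++++++++++++++++++++++++++++++.WWW
-0.114 +++++++++++++++++++++++++...++++++.WWWW
-0.120 ++++++++++++++++++++++++....#++++.WWWWW
-0.126 +++++++++++++++++++++++....+...+.WWWWWW
-0.132 +++++++++++++++++++++++..++.....WWW.WWW
-0.138 ++++++++++++++++++++++..++....WWWWWWWWW
-0.144 ++++++++++++++++++++++.+.....WWWWWW....
```

Call:
carry_out:
  translation:
    - [-0.0005, 0.008, -0.02]
    - [-0.0005, 0.01, -0.028]
    - [-0.0005, 0.01, -0.028]
    - [0.013, -0.016, -0.014]
    - [0.013, -0.024, -0.014]
    - [0.017, -0.029, -0.011]
    - [0.017, -0.029, -0.011]
    - [0.017, -0.029, -0.011]
    - [0.017, -0.029, -0.011]
    - [0.017, -0.029, -0.011]
    - [0, 0, 0]
  dr:
    - [0, 0, 0]
    - [0, 0, 0]
    - [0, 0, 0]
    - [2.5, 3.5, 1]
    - [2.5, 3.5, 1]
    - [2, 2.5, 1]
    - [0, 0, 0]
    - [0, 0, 0]
    - [0, 0, 0]
    - [0, 0, 0]
    - [0, 0, 0]
  claw: [0, 0, 0, 0, 0, 0, 0, 0, 0, 0, 0]

```text
clock: 28.2
tool_pos: [0.4453, -0.1195, 0.1959]
orientation: [0.93, 0.342, 0.109, 0.084]
ft_force: [-0.4, 0.5, -0.0]
grip_width: 0.003
gripper_force: 0.0
```

```bash
python3 - <<'E'
from clr import *
s=st()
for n in("top","scene"):
  I=read_camera(n); C=calibration(n); print(n)
  for x in np.arange(-.02,-.135,-.0045):
    r=""
    for y in np.arange(.074,-.06,-.003):
      u,v=w2px(C,[*s2w(x,y),.018]); q=I[int(round(v)),int(round(u))].astype(int)
      r+="G" if q[1]>q[0]+8 and q[1]>q[2]+8 else "#" if q.max()<50 else "W" if q.min()>140 else "+" if q.max()<100 else "."
    print("%+.3f "%x+r)
E
```

```text
28.2 stop [-0.1429  0.1863] z 0.1959 F [-0.4  0.5 -0. ] q [-0.78  0.24  1.05  2.31 -0.42  0.46 -0.29]
axes in stop [[0.488, 0.861, 0.146], [0.829, -0.509, 0.23], [0.272, 0.008, -0.962]]
top
-0.020 ...WWW.......................................
-0.025 ....WW.......................................
-0.029 ....WWWWW.W..WWWWWWWWWWWW.WWWW..WWWWWWWW..W..
-0.034 ...WWWWW.WWWWWWWWWWWWWWWW.WWWWWW...........W.
-0.038 ...............+.+...+.+.+.+.++.+.+.W.WWWW...
-0.043 ....+++++..++++++++++++++++++..++++.WWW..W..W
-0.047 ....+++++.+++++++++++++++++++..+++++WW.......
-0.052 ....#+++++++++++++++++++++++++++++++WW....WW.
-0.056 ....++++++GGGGGGGGGGGGGGGGGGGG+++++.WW.......
-0.061 ....++++++GGGGGGGGGGGGGGGGGGGG++++++W...W....
-0.065 ....++++++GGGGGGGGGGGGGGGGGGGG++++++WW.......
-0.070 ....+++#+GGGGGGGGGGGGGGGGGGGGG+++++.WWW....W.
-0.074 ....+++++GGGGGGGGGGGGGGGGGGGGG++++++WWW....W.
-0.079 ....++++++GGGGGGGGGGGGGGGGGGGG#+++++...WWW...
-0.083 ....+++#++GGGGGGGGGGGGGGGGGGGG+++++.W........
-0.088 ....+++++GGGGGGGGGGGGGGGGGGGGG++++++...W.....
-0.092 ....++++++GGGGGGGGGGGGGGGGGGGG++++++WW.......
-0.097 ..
[... 1151 characters left out ...]
+.WWWWWWWWW
-0.079 .....+++++GGGGGGGGGGGGGGGGGGGGG+++++WWWWWWWWW
-0.083 .....+++++GGGGGGGGGGGGGGGGGGGGG+++++WWWWWWWWW
-0.088 .....+++++GGGGGGGGGGGGGGGGGGGGG+++++WWWWWWWWW
-0.092 .....+++++GGGGGGGGGGGGGGGGGGGGG++++.WWWWWWWWW
-0.097 .....++++++++G+GG+GG+GGGGGGGG+G+#+++WWWWWWWWW
-0.101 .....+++++++++++++++++++++#+++++#+#+WWWWWWWWW
-0.106 .....++++...+++++++++++++++++...#+#+.WWWWWWWW
-0.110 .....++++..++++++++++#++#+###+.+###+WWWWWWWWW
-0.115 .....+++#+++#######################+WWWWWWWWW
-0.119 .....++++++##+##+#+##+#######+#####.WWWWWWWWW
-0.124 ..........W.....W....W.......W..W..WWWWWWWWWW
-0.128 ....WWWWWWWWWWWWWWWWWWWWWWWWWWWWWWWWWWWWWWWWW
-0.133 ....WWWWWWWWWWWWWWWWWWWWWWWWWWWWWWWWWWWWWWWWW
```

The board is plain green, so the solder side is up. It lies flat and square, centred at about (-0.077, 0.013) in the stop frame.

```bash
python3 -c "
from h import *
print(robot.hand_in())"
```

```text
the job is handed in; nothing more can be done
None
```

The carrier is turned over and handed in: it lies flat on the plate, solder side up, its middle about 77 mm in front of the stop, and the arm is clear of everything; the first pull slid it back down component side up, so I pushed it up steeper and the second pull turned it over.

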